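# Nudge an opened phone home in a jig and lock the lift-gate clamp lever

### The job

Clamp the opened phone in the repair jig. Without touching the phone with the fingers, nudge it gently with the plain end of the antistatic brush's handle along the bed under the hood until it is fully home against the hidden end stop (the trip flag on the hood then leans over), and lay the brush back on the worktop clear of the jig. Then lift the clamp lever out of its open notch, swing it until the spring jaw presses the phone against the fence, and leave it dropped in the first notch that grips, no tighter.

Things in the scene. Friction and masses are not known exactly. Their poses are not given: they have to be found in the camera images.
- jig: Phone clamping jig, a 200 x 224 mm metal plate fixed to the worktop; origin on the worktop, x along the bed towards the hood. The phone's bed is 12 mm up; the grey hood (from x = 54 mm on, its mouth 16 mm high) hides the end stop. Low adjustable fence along the bed at -y, jaw and lever at +y. Where fence and stop are set is not known: the phone is home 15 to 55 mm further on than it starts.
- knob (a point): Centre of the clamp lever's upright black knob, 30 mm thick, 36 mm high, free to spin on its stem; 85 mm above the worktop when the lever lies in a notch. It can be lifted 15 mm (5 to 8 N, a spring pulls it down); it clears the gate's teeth 10 mm up (hold it 12 to 14 mm up to swing). Swing it level, round lever_pivot at a radius of 135 mm. The point's x axis points from the knob to the pivot.
- lever_pivot (a point): Point on the lever's upright pivot post, 50 mm above the worktop, at x = 40, y = 80 mm of the jig. Seen from above the lever swings counter-clockwise from open to clamped, its knob towards the phone. The gate (105 mm from the pivot, up to 76 mm high) has the open notch at 0 and clamp notches at 0.24, 0.34 and so on to 0.84 rad of swing; notches leave the lever about 0.01 rad of play either way.
- phone: Opened phone, 148 x 72 x 8 mm (collides as a plain block), lying on the jig's bed with its long x axis along the jig's x; origin at the centre of its underside. Its near end sticks out of the jig; its far end must go on under the hood until it meets the stop. Slides at 1 to 2 N.
- jaw: Spring jaw, a 74 x 9 x 13 mm bar beside the phone; origin on its face towards the phone. It moves about 53 mm per rad of the lever's swing towards the jig's -y, first pushes the phone sideways (about 1 N at the knob), then presses it on the fence: there its spring gives way at 10 N (a sudden 4 N at the knob) and adds 0.8 N per mm, about 4 N per notch. The first grip falls at a notch from 0.34 to 0.74.
- brush: Black antistatic brush, 160 mm long, lying flat; origin under its middle, y axis along it towards the plain end of the handle, which is 80 mm from the origin. The handle (from y = -45 to 80 mm) is 10 mm wide and 8 mm thick, 12 g; bristles at the -y end.
- home_flag (a joint): Trip flag on a stem through the hood's roof, rad: about 0 upright; the phone's end starts to tip it 9 mm before the stop, and it reads about 0.6 (leaning towards the bed's open end) when the phone is fully home; over 0.5 is home. It pushes back with less than 0.3 N.

How it is judged:
By the outcome, as a careful person would: the job done as asked, in the order asked, and still so for the second after the job is handed in, with the robot touching nothing.
It also fails if it takes over 72 s, if anything falls off the work surface, if the arm or the gripper's body presses on something with over 40 N, if the wrist force passes 120 N, or if a joint passes its speed limit or range.

### The arm

A 7-joint arm with a two-finger parallel gripper is mounted at the origin on a cart in front of the work surface, level with it; the furniture and walls round the work are solid. World frame = base frame: x ahead of the robot, y to its left, z up, the work surface at z = 0. Lengths are in m, angles in rad, forces in N, time in s.
With the tool pointing down it reaches from about 0.425 to 0.875 m from the base axis. Payload 8.4 kg.
Tool frame: the origin (TCP) lies at the very end of the fingers, on their centre line; the grasp point (between the pads) lies 19 mm behind it; x points along the fingers, z is the direction in which the jaws open and shut, and the axes are right-handed (so a half turn about x gives the same grasp; the last joint's range is limited). The gripper opens to 87 mm and grips with 3 to 60 N. Pads are 19 mm wide; open, the fingers measure 117 mm over their backs; the gripper's body (75 mm by 190 mm) begins 51 mm behind the grasp point.
Start: joints at [1.219, 0.333, 0.04, 1.465, -0.013, 1.343, -0.059], TCP at [0.163, -0.629, 0.223] pointing down, gripper open.
Joint ranges: [-2.58, 2.58], [-0.38, 2.09], [-1.3, 1.39], [0.25, 2.4], [-1.5, 4.64], [0.08, 2.09], [-2.65, 2.65]. Speed limits (rad/s): [2.22, 2.22, 2.79, 2.79, 3.14, 3.14, 3.14].

### API

Orientations are given as a unit quaternion [w, x, y, z].
In Python, from workcell import manip gives the robot as it stands.
- The arm moves only by the tool play_rows, never from a script. Its argument "targets" is text: rows parted by semicolons, each of 7 numbers parted by spaces: the shift along the tool's x, y, z in m, then the turn, a rotation vector about the tool's x, y, z in degrees, then the opening in per cent of the stroke, from 0 (shut) to 100 (fully open). A call has exactly 8 rows; each row shifts and turns the commanded pose from where the row before left it, along the tool's axes as they then stand; what a row does not reach is not made up. A row lasts 1/8 s, in which the tool goes at most 62.5 mm and 10.7 degrees, less where a joint would pass 70% of its speed; a pose out of reach is approached as far as the arm can. A call is refused whole if a number of a shift passes 0.0625 or a number of a turn 10.7, either way. A call with a gripper value outside its range is refused whole. The fingers move at their own pace and stop on an object; "squeeze" is the grip in N (left out, the last holds). Time passes only in rows, so rows that do not move let the fingers close, or fill a call up. It gives the time, the measured TCP pose, the force and the opening at its end, in the units of the state.
- manip.get_state(): the state, without advancing time (a new reading comes with each control period).
- manip.capture(name): name is "scene" or "top"; returns the picture (420x560x3 uint8, red, green, blue); there is no depth.
- manip.calibration(name): a dict with "vfov" (degrees; the focal length in pixels is half the picture's height over the tangent of half this angle, whatever the lens; pixels are square), "cx", "cy" (the principal point, pixels), "k1" (the pictures are not rectified: a ray, as slopes to the right and down, at radius r is drawn at 1 + k1 r^2 times it, then the intrinsics apply), "eye" and "orientation" of the camera in the world. Camera axes: x right, y down, z forward; pixel columns grow to the right and rows downward; lengths in m; the calibration is good to about 2 mm. A picture is of the moment at which its call begins. calibration takes no time and is no camera call.
- manip.finish_job(): hands the job in, once; it reports no verdict.
The state is a dict: "clock": time; "joints": joint angles; "joint_vel": joint speeds; "tau": joint torques, N m; "ee_pos": TCP position; "tcp_rot": TCP orientation; "wrist_force": force on the tool from outside, world axes, zero at the start; "moment": the same for the moment, N m; "gripper_width": finger opening in m.
Only numpy, scipy, OpenCV 4.12 (cv2) and the standard library are available. Lean on these libraries where they do the work, as an engineer would, in place of code of your own. Each camera call takes 0.05 s, during which the arm holds its last target.

## Working session

There is one attempt and no reset: what is moved stays moved. The work goes in short steps, Python scripts to look and compute and a tool call to move; the robot and the scene stay as the last step left them, time stands still between calls to the robot, and variables do not carry over. Pictures are saved under pics/ and viewed, and the job is handed in when it is done.

Besides the shell and the picture viewer there is one more tool, called after ">>>" by a JSON object that holds its "api" and its "payload", one argument or row to a line. play_rows: Moves the arm, as the interface text tells. Its arguments: {"type":"object","properties":{"targets":{"type":"string"},"squeeze":{"type":"number"}},"required":["targets"]}

```bash
ls; mkdir -p pics
python3 - <<'E'
from workcell import manip
import cv2
for n in("scene","top"):
    print(n,manip.calibration(n)); cv2.imwrite(f"pics/{n}0.png",manip.capture(n)[:,:,::-1])
print(manip.get_state())
E
```

```text
pics
scene {'vfov': 56.83650467502999, 'cx': 288.20266900164245, 'cy': 202.07044836719314, 'k1': -0.09303624127820764, 'eye': array([ 0.55644864, -0.95558146,  0.66186454]), 'orientation': array([-0.39675285,  0.91731103,  0.0280422 , -0.01847405])}
top {'vfov': 43.567471289894016, 'cx': 288.66481147552497, 'cy': 215.77074524973733, 'k1': -0.05107689908372715, 'eye': array([ 0.33618691, -0.33778424,  0.91833297]), 'orientation': array([ 0.0722584 , -0.64341982,  0.75753099, -0.08328541])}
{'clock': 0.1, 'joints': array([ 1.21883855,  0.33384054,  0.03989889,  1.46617138, -0.01340864,
        1.34328285, -0.05846565]), 'joint_vel': array([-1.89999439e-03, -1.96765416e-03, -1.45886066e-04, -2.25267699e-03,
       -2.81089731e-04,  4.01119868e-04, -8.21895116e-05]), 'tau': array([ 5.26117001e-03, -6.57802248e+01,  1.34110115e+00, -4.04706395e+01,
       -5.94904181e-02,  4.09334642e-02,  3.74602416e-05]), 'ee_pos': array([ 0.1624086 , -0.62895632,  0.22175397]), 'tcp_rot': array([ 0.55861086,  0.43327631,  0.55945327, -0.43270958]), 'wrist_force': array([ 0.56636589,  0.17445983, -0.06071461]), 'moment': array([-0.0528673 , -0.02601495, -0.01794959]), 'gripper_width': 0.08702352471368976}
```

View pics/scene0.png

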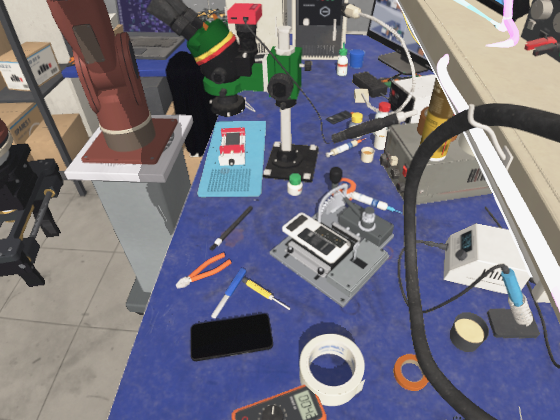

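View pics/top0.png

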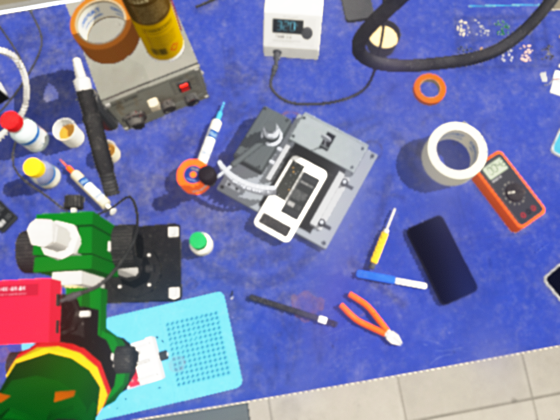

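```bash
cat > h.py <<'E'
import numpy as np,cv2
from scipy.spatial.transform import Rotation as R
from workcell import manip
def rot(q): return R.from_quat([q[1],q[2],q[3],q[0]])
def cal(n):
    c=manip.calibration(n); f=210/np.tan(np.radians(c['vfov']/2))
    return c,f,rot(c['orientation']).as_matrix()
def proj(n,P):
    c,f,M=cal(n); p=(np.atleast_2d(P)-c['eye'])@M; s=p[:,:2]/p[:,2:]
    s=s*(1+c['k1']*(s**2).sum(1,keepdims=True)); return s*f+[c['cx'],c['cy']]
def ray(n,uv):
    c,f,M=cal(n); d=(np.atleast_2d(uv)-[c['cx'],c['cy']])/f; s=d.copy()
    for _ in range(20): s=d/(1+c['k1']*(s**2).sum(1,keepdims=True))
    v=np.c_[s,np.ones(len(s))]@M.T; return c['eye'],v
def onz(n,uv,z):
    e,v=ray(n,uv); return e+v*((z-e[2])/v[:,2:])
def tri(uvs,uvt):
    e1,v1=ray("scene",uvs);e2,v2=ray("top",uvt);v1=v1[0];v2=v2[0]
    t=np.linalg.lstsq(np.c_[v1,-v2],e2-e1,rcond=None)[0]
    a=e1+t[0]*v1;b=e2+t[1]*v2; return (a+b)/2,np.linalg.norm(a-b)
def crop(src,dst,x0,y0,x1,y1,k):
    im=cv2.imread(src)[y0:y1,x0:x1]; im=cv2.resize(im,None,fx=k,fy=k,interpolation=cv2.INTER_CUBIC)
    cv2.imwrite(dst,im)
E
python3 - <<'E'
from h import *
crop("pics/scene0.png","pics/s0c.png",200,150,410,310,3.8)
crop("pics/top0.png","pics/t0c.png",180,90,390,250,3.8)
crop("pics/top0.png","pics/t0b.png",230,260,400,370,4.5)
crop("pics/scene0.png","pics/s0b.png",160,180,320,320,4.2)
E
```

```text
(no output)
```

View pics/s0c.png

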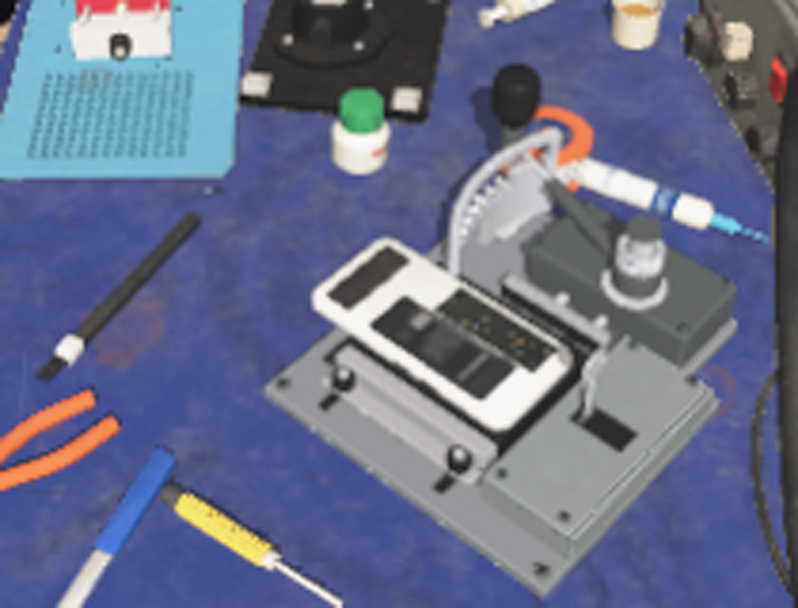

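View pics/t0c.png

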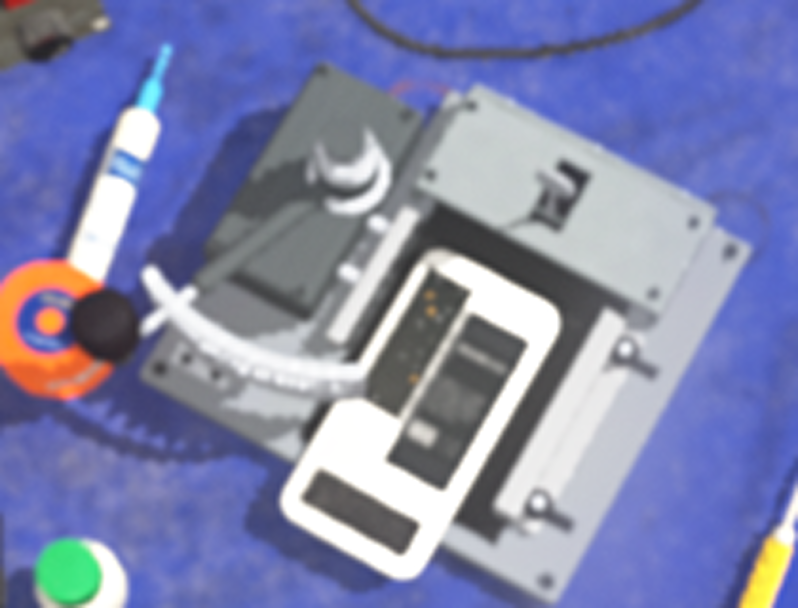

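View pics/t0b.png

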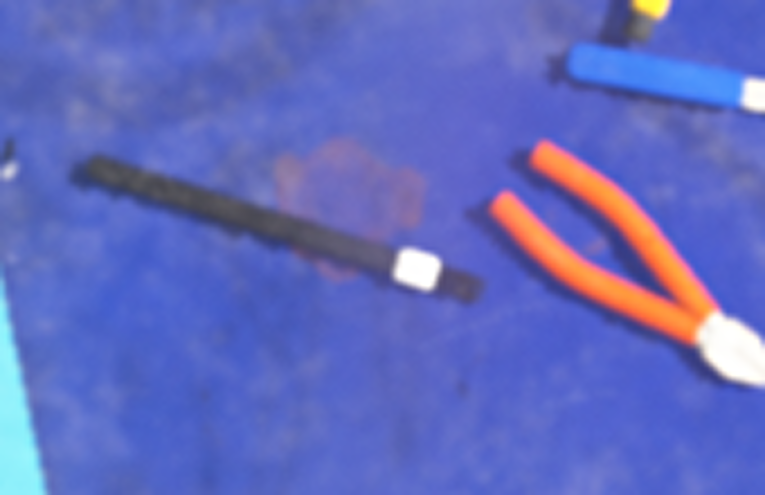

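View pics/s0b.png

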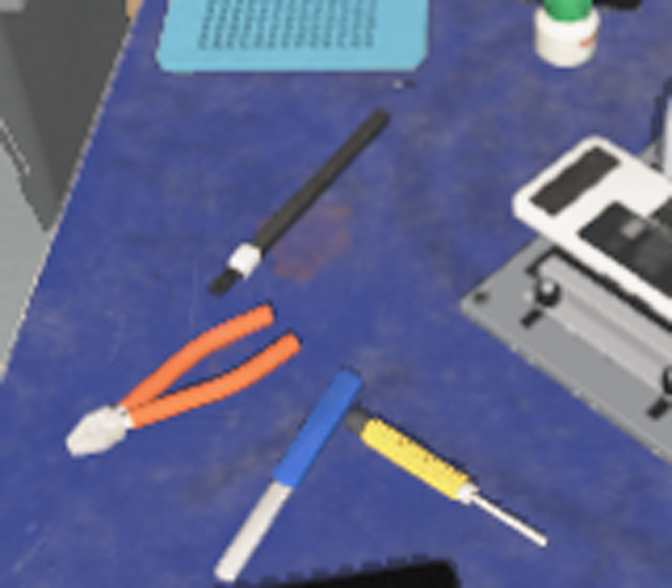

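Run:
```python
from h import *
np.set_printoptions(precision=4,suppress=True)
T=lambda x,y:((x+.5)/3.8-.5+180,(y+.5)/3.8-.5+90)
S=lambda x,y:((x+.5)/3.8-.5+200,(y+.5)/3.8-.5+150)
TB=lambda x,y:((x+.5)/4.5-.5+230,(y+.5)/4.5-.5+260)
SB=lambda x,y:((x+.5)/4.2-.5+160,(y+.5)/4.2-.5+180)
for nm,t in dict(A=(145,378),B=(548,603),C=(750,248)).items(): print(nm,onz("top",[T(*t)],.008),onz("top",[T(*t)],.0))
print("knob",tri(S(517,88),T(106,324)))
print('post',tri(S(642,232),T(348,170)))
print('near-left corner',tri(S(268,390),T(548,603)), 'cornerC', tri(S(545,597),T(750,248)))
print('holes B',tri(S(283,383),T(545,580)), tri(S(541,570),T(730,250)))
for z in (.004,.008): print("brush top: plain", onz("top",[TB(90,168)],z),'brist',onz("top",[TB(475,288)],z),"ferr",onz("top",[TB(417,268)],z))
for z in (.004,.008): print("brush scn: plain", onz("scene",[SB(380,118)],z),'brist',onz("scene",[SB(215,287)],z))
print('phone corners top z.02', [onz("top",[T(*p)],.02) for p in ((283,500),(408,580),(560,315),(432,250))])
c,f,M=cal("top"); print(M)
print('edge cloth', onz("top",[(250,405),(480,370),(560,345)],0))
```

```text
A [[ 0.6075 -0.2509  0.008 ]] [[ 0.6099 -0.2501  0.    ]]
B [[ 0.4707 -0.4201  0.008 ]] [[ 0.4719 -0.4208  0.    ]]
C [[ 0.6246 -0.5464  0.008 ]] [[ 0.6272 -0.5482  0.    ]]
knob (array([ 0.6118, -0.2448,  0.0909]), np.float64(0.004223014636756575))
post (array([ 0.6749, -0.3589,  0.0796]), np.float64(0.015020356085031397))
near-left corner (array([ 0.4725, -0.42  ,  0.0049]), np.float64(0.002862784261653396)) cornerC (array([ 0.6269, -0.547 ,  0.0045]), np.float64(0.0021603052730386693))
holes B (array([ 0.4818, -0.42  ,  0.012 ]), np.float64(0.0020193406625750596)) (array([ 0.6248, -0.5357,  0.0118]), np.float64(0.0015897971098988773))
brush top: plain [[ 0.4084 -0.2792  0.004 ]] brist [[ 0.34   -0.4168  0.004 ]] ferr [[ 0.3509 -0.3964  0.004 ]]
brush top: plain [[ 0.4081 -0.2794  0.008 ]] brist [[ 0.3399 -0.4164  0.008 ]] ferr [[ 0.3509 -0.3961  0.008 ]]
brush scn: plain [[ 0.4108 -0.2821  0.004 ]] brist [[ 0.341  -0.4144  0.004 ]]
brush scn: plain [[ 0.4117 -0.2862  0.008 ]] brist [[ 0.3423 -0.4177  0.008 ]]
phone corners top z.02 [array([[ 0.5358, -0.3071,  0.02  ]]), array([[ 0.4897, -0.3579,  0.02  ]]), array([[ 0.6027, -0.4487,  0.02  ]]), array([[ 0.6442, -0.3946,  0.02  ]])]
[[-0.1616 -0.9628  0.2167]
 [-0.9869  0.1581 -0.0332]
 [-0.0023 -0.2192 -0.9757]]
edge cloth [[ 0.2313 -0.2531  0.    ]
 [ 0.2227 -0.6461  0.    ]
 [ 0.239  -0.7937  0.    ]]
```

Run:
```python
from h import *
np.set_printoptions(precision=4,suppress=True)
def blob(src,x0,y0,x1,y1,thr):
    im=cv2.imread(src).astype(int); m=(im.max(2)<thr).astype(np.uint8); k=np.zeros_like(m);k[y0:y1,x0:x1]=m[y0:y1,x0:x1]
    n,l,s,c=cv2.connectedComponentsWithStats(k)
    for i in range(1,n):
        if s[i,4]>20: print(src,s[i],c[i])
blob("pics/top0.png",190,155,225,195,60)
blob("pics/scene0.png",322,160,348,190,60)
crop("pics/top0.png","pics/a.png",205,165,265,210,12)
crop("pics/top0.png","pics/b.png",295,215,355,260,12)
crop("pics/scene0.png","pics/c.png",260,235,320,280,12)
crop("pics/scene0.png","pics/d.png",315,275,375,320,12)
ims=[cv2.resize(cv2.imread(f"pics/{k}.png"),(400,300)) for k in "abcd"]
cv2.imwrite("pics/abcd.png",np.vstack([np.hstack(ims[:2]),np.hstack(ims[2:])]))
```

```text
pics/top0.png [199 167  17  18 128] [206.2812 176.8281]
pics/scene0.png [330 167  12  17 158] [335.2595 174.6709]
```

View pics/abcd.png

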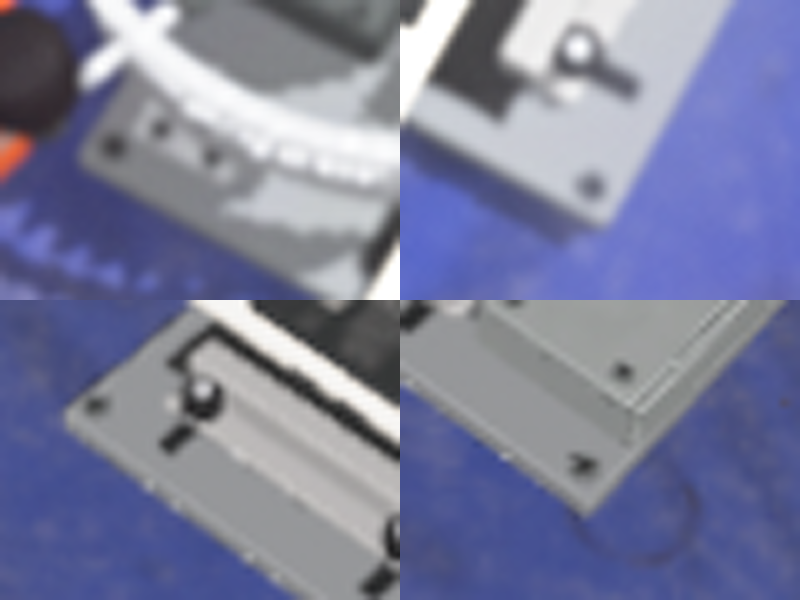

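Run:
```python
from h import *
np.set_printoptions(precision=4,suppress=True)
k=-.5
a_h=(205+113/6.667-.5,165+147/6.667-.5)
b_h=(323.8-.5,242.75-.5); c_h=(274.5-.5,250.75-.5); d_h=(342.,299.25)
t_C=((730+.5)/3.8-.5+180,(250.5)/3.8-.5+90)
print('holeB',tri(c_h,b_h)); print('holeC',tri(d_h,t_C))
for z in(.008,.010,.012):
  A,B,C=[onz("top",[q],z)[0] for q in(a_h,b_h,t_C)]; Bs,Cs=[onz("scene",[q],z)[0] for q in(c_h,d_h)]
  print(z,A,B,C,Bs,Cs,np.linalg.norm(A-B),np.linalg.norm(C-B),np.linalg.norm(Cs-Bs),np.degrees(np.arctan2(*(C-B)[1::-1])),np.degrees(np.arctan2(*(A-B)[1::-1])),np.degrees(np.arctan2(*(Cs-Bs)[1::-1])))
for dt in ((206.5,175.5),(206.3,176.3)):
  print('knob',tri((335.3,175.2),dt))
  print(onz("top",[dt],.085),onz("scene",[(335.3,175.2)],.085))
```

```text
holeB (array([ 0.4817, -0.4203,  0.0129]), np.float64(0.002059620080767765))
holeC (array([ 0.6246, -0.5355,  0.0127]), np.float64(0.0018121700444773295))
0.008 [ 0.6112 -0.2581  0.008 ] [ 0.4814 -0.4211  0.008 ] [ 0.6252 -0.5367  0.008 ] [ 0.4821 -0.4159  0.008 ] [ 0.626 -0.532  0.008] 0.20833332086279324 0.1844464274563999 0.18495611021591166 -38.801407323374924 51.48976935018781 -38.906717450898384
0.01 [ 0.6106 -0.2582  0.01  ] [ 0.4811 -0.4209  0.01  ] [ 0.6245 -0.5362  0.01  ] [ 0.4823 -0.4175  0.01  ] [ 0.6258 -0.5333  0.01  ] 0.2078756129090916 0.1840411989671259 0.18439037802604846 -38.801407323374924 51.48976935018781 -38.90671745089841
0.012 [ 0.6099 -0.2584  0.012 ] [ 0.4808 -0.4207  0.012 ] [ 0.6239 -0.5358  0.012 ] [ 0.4825 -0.4192  0.012 ] [ 0.6256 -0.5346  0.012 ] 0.20741790495538984 0.18363597047785196 0.18382464583618507 -38.80140732337492 51.48976935018781 -38.90671745089839
knob (array([ 0.6127, -0.2423,  0.0821]), np.float64(0.0018432823190935959))
[[ 0.6108 -0.2428  0.085 ]] [[ 0.6133 -0.2453  0.085 ]]
knob (array([ 0.6122, -0.2416,  0.0813]), np.float64(0.00297294690688267))
[[ 0.6095 -0.2423  0.085 ]] [[ 0.6133 -0.2453  0.085 ]]
```

Run:
```python
from h import *
np.set_printoptions(precision=1,suppress=True)
P=np.array([.6990,-.3590,.05])
for z in (.05,.085): print(z,proj("top",[.699,-.359,z]),proj("scene",[.699,-.359,z]))
for K in ([.6177,-.2515,.085],[.612,-.244,.085]):
  for dz in (-.018,0,.018): print(K,dz,proj("top",np.add(K,[0,0,dz])),proj("scene",np.add(K,[0,0,dz])))
for n,im,col in(("top","pics/top0.png",(0,0,255)),("scene","pics/scene0.png",(0,0,255))):
  k=4; x0,y0=(185,110) if n=="top" else (310,150)
  I=cv2.resize(cv2.imread(im)[y0:y0+110,x0:x0+110],None,fx=6,fy=6,interpolation=cv2.INTER_CUBIC)
  def dot(p,c):
    u=(proj(n,p)[0]-[x0,y0]+.5)*6; cv2.circle(I,tuple(int(t) for t in u),2,c,-1)
  for z in np.arange(.012,.1,.01): dot([.699,-.359,z],(0,0,255))
  for a in np.linspace(0,6.28,24):
    for z in (.067,.103): dot([.6177+.015*np.cos(a),-.2515+.015*np.sin(a),z],(0,255,255))
  cv2.imwrite(f"pics/ov_{n}.png",I)
```

```text
0.05 [[268.5 123.8]] [[374.5 221.9]]
0.085 [[267.6 115.8]] [[376.9 210.5]]
[0.6177, -0.2515, 0.085] -0.018 [[212.7 174. ]] [[336.7 182.8]]
[0.6177, -0.2515, 0.085] 0 [[211.1 170.8]] [[337.3 177. ]]
[0.6177, -0.2515, 0.085] 0.018 [[209.5 167.4]] [[337.8 170.9]]
[0.612, -0.244, 0.085] -0.018 [[208.7 177.8]] [[334.2 180.7]]
[0.612, -0.244, 0.085] 0 [[207.1 174.7]] [[334.7 174.8]]
[0.612, -0.244, 0.085] 0.018 [[205.4 171.4]] [[335.3 168.8]]
```

View pics/ov_top.png

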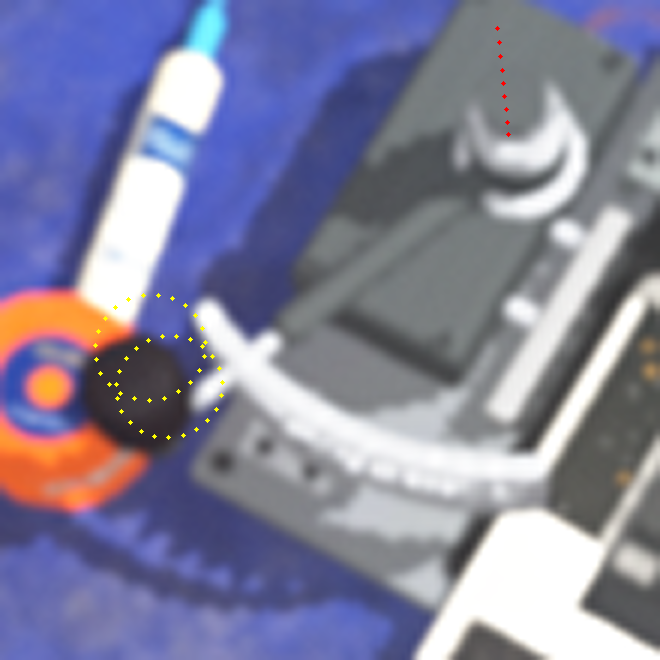

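View pics/ov_scene.png

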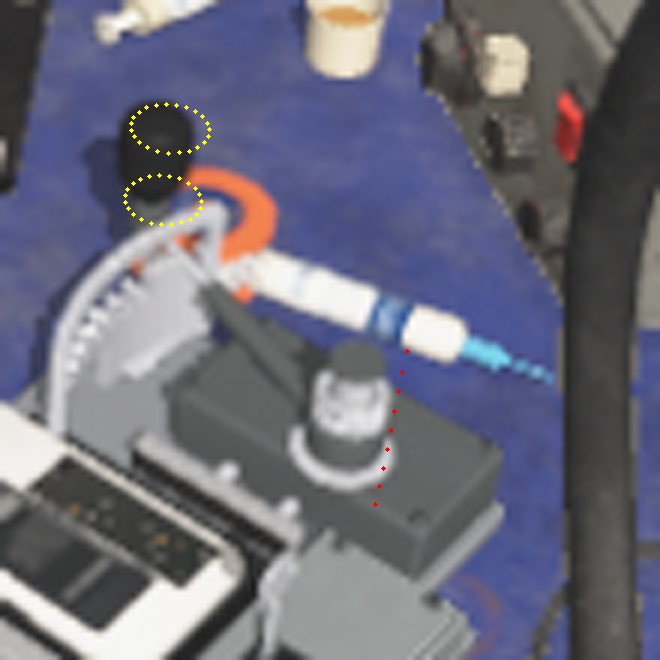

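Run:
```python
from h import *
np.set_printoptions(precision=4,suppress=True)
s=lambda x,y:(x/6+310-.5,y/6+150-.5); t=lambda x,y:(x/6+185-.5,y/6+110-.5)
print('ring',tri(s(343,445),t(524,160)))
print('post axis scene at z.05..', [onz("scene",[s(352,400)],z)[0] for z in(.05,.06,.07)])
ex=np.array([.780,-.626]);ey=np.array([.626,.780]);c=np.array([.6177,-.3964])
def J(p): d=np.array(p)[:2]-c; return d@ex,d@ey
r,_=tri(s(343,445),t(524,160)); print('ring in jig',J(r),'knob',J([.612,-.244]))
# hood front edge : top crop: (430,205)->(650,310) ; scene crop: (487,487)->?
T=lambda x,y:((x+.5)/3.8-.5+180,(y+.5)/3.8-.5+90)
S=lambda x,y:((x+.5)/3.8-.5+200,(y+.5)/3.8-.5+150)
print('hood front corner',tri(S(487,484),T(652,312)),J(tri(S(487,484),T(652,312))[0]))
print('hood far back corner',tri(S(718,400),T(716,214)))
```

```text
ring (array([ 0.68  , -0.3611,  0.0444]), np.float64(0.004989888552979421))
post axis scene at z.05.. [array([ 0.6865, -0.3419,  0.05  ]), array([ 0.6844, -0.3519,  0.06  ]), array([ 0.6822, -0.362 ,  0.07  ])]
ring in jig (np.float64(0.026448157774523553), np.float64(0.06654803985440776)) knob (np.float64(-0.09984840000000002), np.float64(0.11530379999999997))
hood front corner (array([ 0.597 , -0.4912,  0.0225]), np.float64(0.0011863318135295967)) (np.float64(0.043188047160568226), np.float64(-0.08684749882100898))
hood far back corner (array([ 0.6576, -0.5122,  0.1075]), np.float64(0.08930477747716631))
```

```bash
python3 - <<'E'
from h import *
np.set_printoptions(precision=4,suppress=True)
s=lambda x,y:(x/6+310-.5,y/6+150-.5); t=lambda x,y:(x/6+185-.5,y/6+110-.5)
ex=np.array([.780,-.626]);ey=np.array([.626,.780]);c=np.array([.6177,-.3964])
def J(p): d=np.array(p)[:2]-c; return d@ex,d@ey
for a,b in (((343,450),(523,155)),((343,450),(523,150)),((344,452),(523,155))):
  r,g=tri(s(*a),t(*b)); print(r,g,J(r), np.linalg.norm(r[:2]-[.612,-.244]))
for z in(.035,.04,.045): print(z,J(onz("scene",[s(343,450)],z)[0]),J(onz("top",[t(523,155)],z)[0]))
# phone corners both views
T=lambda x,y:((x+.5)/3.8-.5+180,(y+.5)/3.8-.5+90)
S=lambda x,y:((x+.5)/3.8-.5+200,(y+.5)/3.8-.5+150)
# jaw ends / fence
print('fence near end top',J(onz("top",[T(498,505)],.022)[0]),J(onz("top",[T(612,310)],.022)[0]))
print('jaw face',J(onz("top",[T(345,343)],.025)[0]),J(onz("top",[T(425,212)],.025)[0]))
for p in ((283,500),(408,580),(560,315),(432,250),(345,540),(500,280)): print('phone',J(onz("top",[T(*p)],.02)[0]))
# phone sides midpoints from top: edges
E
python3 - <<'E'
import sys; sys.path.insert(0,'.')
from h import *
im=cv2.imread("pics/top0.png"); print(im.shape)
# rectify jig frame at z=.02 into 2px/mm picture
ex=np.array([.780,-.626]);ey=np.array([.626,.780]);c=np.array([.6177,-.3964])
for n in("top","scene"):
  im=cv2.imread(f"pics/{n}0.png")
  X,Y=np.meshgrid(np.arange(-.15,.13,.00035),np.arange(.12,-.10,-.00035))
  for z in (.02,):
    P=np.stack([c[0]+X*ex[0]+Y*ey[0],c[1]+X*ex[1]+Y*ey[1],0*X+z],-1).reshape(-1,3)
    uv=proj(n,P).astype(np.float32).reshape(X.shape+(2,))
    I=cv2.remap(im,uv[...,0],uv[...,1],cv2.INTER_CUBIC)
    for g in range(-140,131,20):
      j=int((g/1000+.15)/.00035); cv2.line(I,(j,0),(j,8),(0,0,255),1); cv2.putText(I,str(g),(j,20),0,.35,(0,255,255),1)
    for g in range(-80,121,20):
      j=int((.12-g/1000)/.00035); cv2.line(I,(0,j),(8,j),(0,0,255),1); cv2.putText(I,str(g),(10,j+4),0,.35,(0,255,255),1)
    cv2.imwrite(f"pics/rect_{n}.png",I)
E
```

```text
[ 0.6812 -0.3612  0.0425] 0.0028871888565293598 (np.float64(0.027514081715925218), np.float64(0.06718555335703819)) 0.13613027851245804
[ 0.6817 -0.3616  0.0432] 0.001504647389601433 (np.float64(0.028144498114409885), np.float64(0.06726066931965438)) 0.13669369871039685
[ 0.6817 -0.3612  0.0415] 0.002976439606433862 (np.float64(0.02788150598134514), np.float64(0.06745364485459715)) 0.136379737446563
0.035 (np.float64(0.024838455952489336), np.float64(0.07524949562678318)) (np.float64(0.02889771139324136), np.float64(0.06772906193458529))
0.04 (np.float64(0.027051318997059152), np.float64(0.0708645420566042)) (np.float64(0.027283533103125028), np.float64(0.06660697110976296))
0.045 (np.float64(0.029264182041628905), np.float64(0.0664795884864253)) (np.float64(0.02566935481300891), np.float64(0.06548488028494072))
fence near end top (np.float64(-0.07359145440472904), np.float64(-0.06907668280262251)) (np.float64(0.03457307527566536), np.float64(-0.07046798311605602))
jaw face (np.float64(-0.041699508653914835), np.float64(0.030104505897622334)) (np.float64(0.032872514529477495), np.float64(0.02931553867542387))
phone (np.float64(-0.11973277255126435), np.float64(0.01837894205512106))
phone (np.float64(-0.12394211239604382), np.float64(-0.05010015704414532))
phone (np.float64(0.021027742784836906), np.float64(-0.05019605404709187))
phone (np.float64(0.019515547327012217), np.float64(0.017973594230938902))
phone (np.float64(-0.12195686111909516), np.float64(-0.015819222558167034))
phone (np.float64(0.022279195242744618), np.float64(-0.017289139009602928))
(420, 560, 3)
```

View pics/rect_top.png

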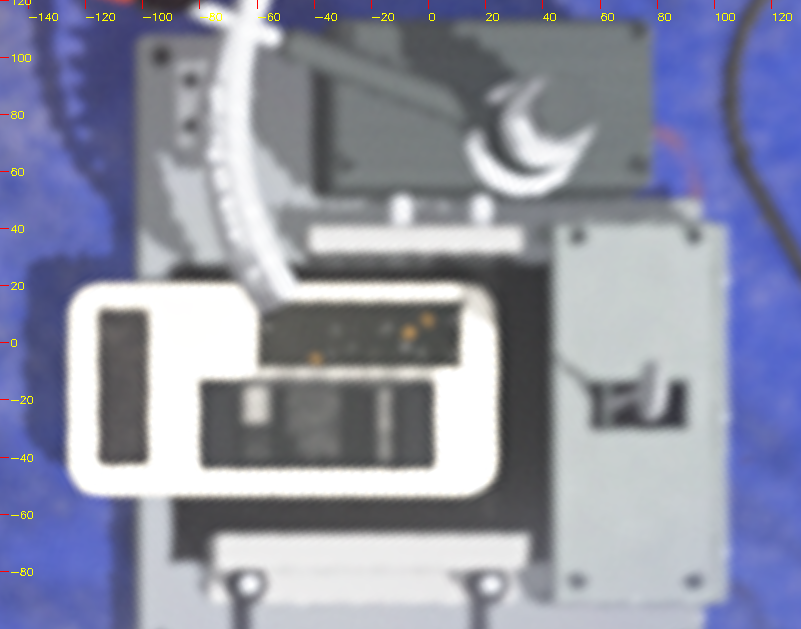

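View pics/rect_scene.png

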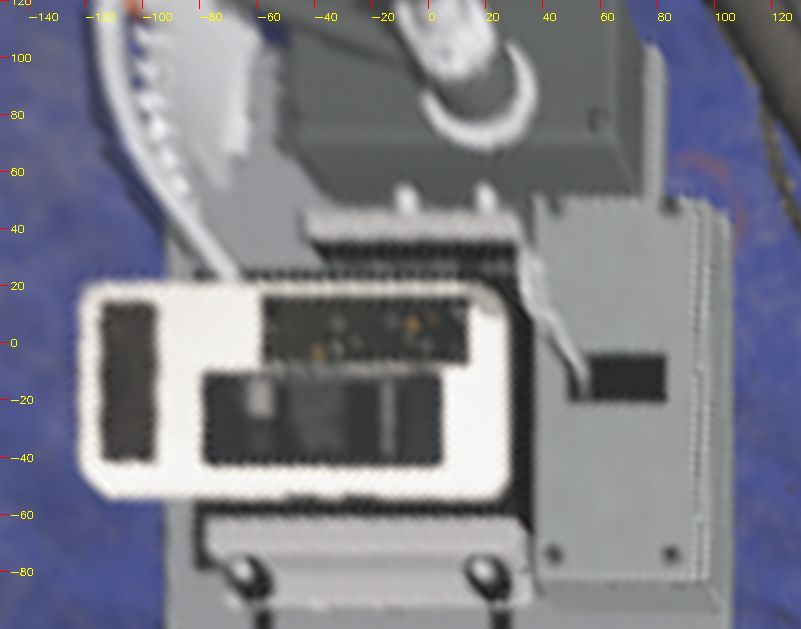

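```bash
cat >> h.py <<'E'
def st():
    s=manip.get_state(); Rm=rot(s['tcp_rot']).as_matrix(); z=Rm[:,2]
    yaw=np.degrees(np.arctan2(z[1],z[0]))
    print("t%.2f pos"%s['clock'],np.round(s['ee_pos'],4),"x",np.round(Rm[:,0],3),"zyaw %.2f"%yaw,"F",np.round(s['wrist_force'],2),"M",np.round(s['moment'],2),"w %.4f"%s['gripper_width'],"j",np.round(s['joints'],2))
    return s,Rm,yaw
def plan(pos,yaw,n,lim=True):
    s,Rm,y0=st(); d=(np.array(pos)-s['ee_pos'])/n; dy=(yaw-y0+90)%180-90; Rn=Rm
    print("dyaw",dy)
    for i in range(n):
        print("%.4f %.4f %.4f  %.2f 0 0"%(*(Rn.T@d),-dy/n)); Rn=Rn@R.from_rotvec([-np.radians(dy/n),0,0]).as_matrix()
E
python3 - <<'E'
from h import *
np.set_printoptions(precision=3,suppress=True)
st()
print('foot',onz("top",[(110,300),(180,225),(180,300)],.0),onz("scene",[(265,178),(317,145),(310,180)],0))
print('col top scene (282,85)/top?', [proj("top",[.45,-.12,z])[0] for z in (0,.1,.2,.3,.4)],[proj("scene",[.45,-.12,z])[0] for z in (0,.1,.2,.3,.4)])
print('scope body tri', tri((222,105),(125,360)), tri((243,12),(30,310)))
print('bottle', onz("scene",[(295,195)],0),onz("top",[(205,248)],0))
E
```

```text
t0.10 pos [ 0.162 -0.629  0.222] x [-0.     0.001 -1.   ] zyaw -75.52 F [ 0.57  0.17 -0.06] M [-0.05 -0.03 -0.02] w 0.0870 j [ 1.22  0.33  0.04  1.47 -0.01  1.34 -0.06]
foot [[ 0.442 -0.037  0.   ]
 [ 0.555 -0.174  0.   ]
 [ 0.423 -0.159  0.   ]] [[ 0.434 -0.162  0.   ]
 [ 0.571 -0.002  0.   ]
 [ 0.554 -0.164  0.   ]]
col top scene (282,85)/top? [array([156.228, 288.024]), array([140.346, 282.562]), array([120.208, 275.617]), array([ 93.855, 266.499]), array([ 57.928, 254.008])] [array([272.47 , 168.373]), array([270.971, 137.86 ]), array([269.286, 103.137]), array([267.389,  63.48 ]), array([265.258,  18.1  ])]
scope body tri (array([ 0.334, -0.113,  0.189]), np.float64(0.0053644591070418565)) (array([ 0.398, -0.09 ,  0.403]), np.float64(0.0003092202487893844))
bottle [[ 0.518 -0.226  0.   ]] [[ 0.506 -0.213  0.   ]]
```

```bash
python3 -c "
from h import *
plan([.3737,-.353,.10],-26.6,8)"
```

```text
t0.10 pos [ 0.1624 -0.629   0.2218] x [-0.     0.001 -1.   ] zyaw -75.52 F [ 0.57  0.17 -0.06] M [-0.05 -0.03 -0.02] w 0.0870 j [ 1.22  0.33  0.04  1.47 -0.01  1.34 -0.06]
dyaw 48.918464936154066
0.0153 0.0342 -0.0268  -6.11 0 0
0.0153 0.0369 -0.0230  -6.11 0 0
0.0153 0.0391 -0.0189  -6.11 0 0
0.0153 0.0409 -0.0146  -6.11 0 0
0.0153 0.0422 -0.0102  -6.11 0 0
0.0153 0.0431 -0.0057  -6.11 0 0
0.0153 0.0434 -0.0010  -6.11 0 0
0.0153 0.0433 0.0036  -6.11 0 0
```

>>> {"api": "play_rows", "payload": {
  "targets": "0.0153 0.0342 -0.0268 -6.11 0 0 45; 0.0153 0.0369 -0.023 -6.11 0 0 45; 0.0153 0.0391 -0.0189 -6.11 0 0 45; 0.0153 0.0409 -0.0146 -6.11 0 0 45; 0.0153 0.0422 -0.0102 -6.11 0 0 45; 0.0153 0.0431 -0.0057 -6.11 0 0 45; 0.0153 0.0434 -0.001 -6.11 0 0 45; 0.0153 0.0433 0.0036 -6.11 0 0 45"
}}

```text
clock: 1.1
ee_pos: [0.3746, -0.3522, 0.0995]
tcp_rot: [0.688, 0.162, 0.688, -0.162]
wrist_force: [0.1, -0.8, 0.1]
gripper_width: 0.0392
```

```bash
python3 -c "
from h import *
for n in('scene','top'): cv2.imwrite(f'pics/{n}1.png',manip.capture(n)[:,:,::-1])
plan([.3737,-.353,.03],-26.6,4)
crop('pics/scene1.png','pics/s1.png',60,30,380,270,2.5);crop('pics/top1.png','pics/t1.png',150,180,420,380,2.9)"
```

```text
t1.20 pos [ 0.3764 -0.3484  0.0984] x [-0.001  0.004 -1.   ] zyaw -26.10 F [-0.34 -0.6   0.19] M [-0.01 -0.04  0.04] w 0.0396 j [ 0.92  0.18 -0.28  1.93  0.06  1.04  0.16]
dyaw -0.5044420579387321
0.0171 -0.0014 -0.0000  0.13 0 0
0.0171 -0.0014 -0.0000  0.13 0 0
0.0171 -0.0014 -0.0000  0.13 0 0
0.0171 -0.0014 -0.0000  0.13 0 0
```

View pics/s1.png

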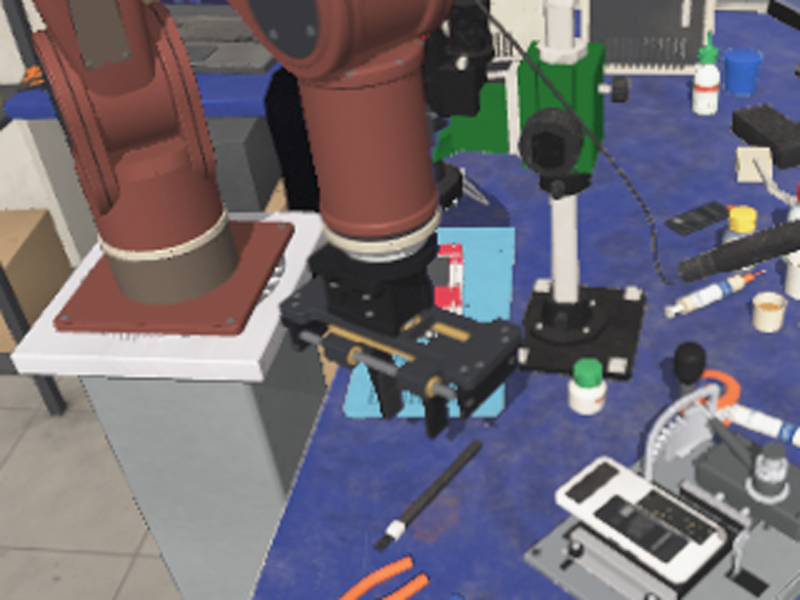

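View pics/t1.png

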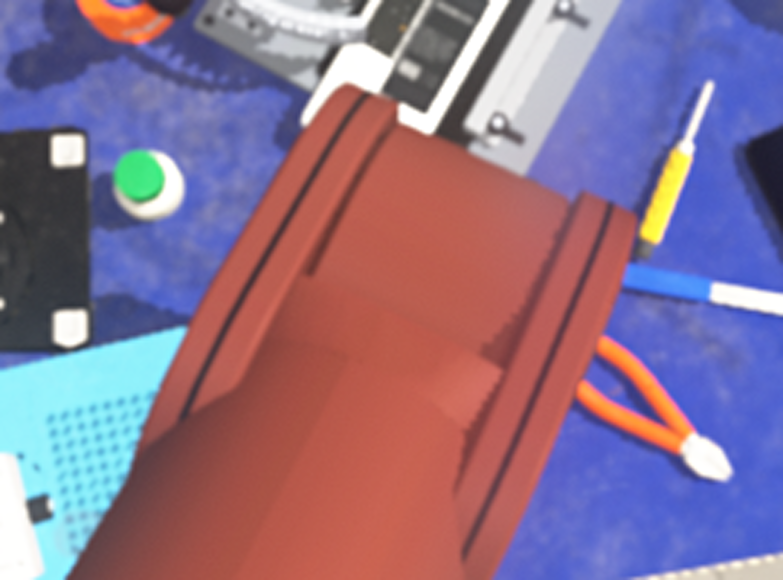

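```bash
python3 -c "
from h import *
print(proj('scene',[.3764,-.3484,.098]))
plan([.3737,-.353,.03],-26.6,4)"
```

```text
[[226.7374346  197.13375524]]
t1.20 pos [ 0.3764 -0.3484  0.0984] x [-0.001  0.004 -1.   ] zyaw -26.10 F [-0.34 -0.6   0.19] M [-0.01 -0.04  0.04] w 0.0396 j [ 0.92  0.18 -0.28  1.93  0.06  1.04  0.16]
dyaw -0.5044420579387321
0.0171 -0.0014 -0.0000  0.13 0 0
0.0171 -0.0014 -0.0000  0.13 0 0
0.0171 -0.0014 -0.0000  0.13 0 0
0.0171 -0.0014 -0.0000  0.13 0 0
```

>>> {"api": "play_rows", "payload": {
  "targets": "0.017 0 0 0 0 0 40; 0.017 0 0 0 0 0 40; 0.017 0 0 0 0 0 40; 0.017 0 0 0 0 0 40; 0 0 0 0 0 0 40; 0 0 0 0 0 0 40; 0 0 0 0 0 0 40; 0 0 0 0 0 0 40"
}}

```text
clock: 2.2
ee_pos: [0.3744, -0.3538, 0.0327]
tcp_rot: [0.688, 0.163, 0.688, -0.163]
wrist_force: [-0.5, -0.6, 0.8]
gripper_width: 0.0345
```

```bash
python3 -c "
from h import *
cv2.imwrite('pics/scene2.png',manip.capture('scene')[:,:,::-1])
plan([.3737,-.353,.0015],-26.6,3)
crop('pics/scene2.png','pics/s2.png',150,150,290,270,5)"
```

```text
t2.25 pos [ 0.3743 -0.3538  0.0326] x [ 0.001 -0.001 -1.   ] zyaw -26.64 F [0.47 0.61 0.51] M [-0.04 -0.05  0.05] w 0.0350 j [ 0.91  0.27 -0.27  1.98  0.09  0.9   0.13]
dyaw 0.03638063705342631
0.0104 0.0001 -0.0003  -0.01 0 0
0.0104 0.0001 -0.0003  -0.01 0 0
0.0104 0.0001 -0.0003  -0.01 0 0
```

View pics/s2.png

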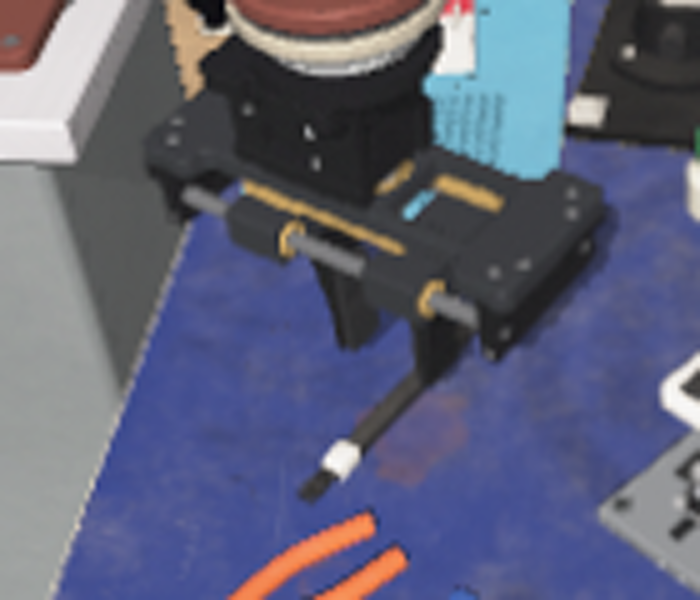

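>>> {"api": "play_rows", "payload": {
  "targets": "0.0102 0 0 0 0 0 40; 0.0102 0 0 0 0 0 40; 0.0102 0 0 0 0 0 40; 0 0 0 0 0 0 0; 0 0 0 0 0 0 0; 0 0 0 0 0 0 0; 0 0 0 0 0 0 0; 0 0 0 0 0 0 0",
  "squeeze": 20
}}

```text
clock: 3.25
ee_pos: [0.374, -0.3535, 0.0015]
tcp_rot: [0.688, 0.163, 0.688, -0.163]
wrist_force: [0.3, -0.1, -0.1]
gripper_width: 0.0092
```

Run:
```python
from h import *
plan([.374,-.3535,.08],-26.6,2)
s=manip.get_state()
Rm=rot(s['tcp_rot']).as_matrix()
d=np.array([.4314-.374,-.2674+.3535,0])/12; dy=(-128.75+26.6)/12
for i in range(12):
    print("%.4f %.4f %.4f  %.2f 0 0"%(*(Rm.T@d),-dy)); Rm=Rm@R.from_rotvec([-np.radians(dy),0,0]).as_matrix()
```

```text
t3.25 pos [ 0.374  -0.3535  0.0015] x [-0.  0. -1.] zyaw -26.64 F [ 0.27 -0.12 -0.15] M [-0.04 -0.05  0.04] w 0.0092 j [ 0.9   0.31 -0.26  2.    0.11  0.84  0.12]
dyaw 0.038604518820392286
-0.0392 0.0000 -0.0000  -0.02 0 0
-0.0392 0.0000 -0.0000  -0.02 0 0
0.0000 0.0086 0.0011  8.51 0 0
0.0000 0.0086 -0.0002  8.51 0 0
0.0000 0.0085 -0.0015  8.51 0 0
0.0000 0.0082 -0.0027  8.51 0 0
0.0000 0.0077 -0.0039  8.51 0 0
0.0000 0.0070 -0.0050  8.51 0 0
0.0000 0.0062 -0.0060  8.51 0 0
0.0000 0.0052 -0.0068  8.51 0 0
0.0000 0.0042 -0.0075  8.51 0 0
0.0000 0.0030 -0.0081  8.51 0 0
0.0000 0.0018 -0.0084  8.51 0 0
0.0000 0.0005 -0.0086  8.51 0 0
```

>>> {"api": "play_rows", "payload": {
  "targets": "-0.026 0 0 0 0 0 0; -0.026 0 0 0 0 0 0; -0.026 0 0 0 0 0 0; 0 0.0086 0.0011 8.51 0 0 0; 0 0.0086 -0.0002 8.51 0 0 0; 0 0.0085 -0.0015 8.51 0 0 0; 0 0.0082 -0.0027 8.51 0 0 0; 0 0.0077 -0.0039 8.51 0 0 0"
}}

```text
clock: 4.25
ee_pos: [0.3982, -0.3174, 0.0796]
tcp_rot: [0.581, 0.403, 0.581, -0.403]
wrist_force: [0.7, 0.0, -0.1]
gripper_width: 0.0098
```

>>> {"api": "play_rows", "payload": {
  "targets": "0 0.007 -0.005 8.51 0 0 0; 0 0.0062 -0.006 8.51 0 0 0; 0 0.0052 -0.0068 8.51 0 0 0; 0 0.0042 -0.0075 8.51 0 0 0; 0 0.003 -0.0081 8.51 0 0 0; 0 0.0018 -0.0084 8.51 0 0 0; 0 0.0005 -0.0086 8.51 0 0 0; 0 0 0 0 0 0 0"
}}

```text
clock: 5.25
ee_pos: [0.4318, -0.267, 0.0796]
tcp_rot: [0.306, 0.637, 0.306, -0.637]
wrist_force: [0.1, -0.9, -0.1]
gripper_width: 0.0096
```

```bash
python3 -c "
from h import *
for n in('scene','top'): cv2.imwrite(f'pics/{n}3.png',manip.capture(n)[:,:,::-1])
st()
crop('pics/scene3.png','pics/s3.png',150,30,420,270,2.9)"
```

```text
t5.35 pos [ 0.4313 -0.2678  0.0795] x [-0. -0. -1.] zyaw -128.56 F [-0.16  0.2  -0.53] M [ 0.1   0.04 -0.02] w 0.0097 j [ 0.62  0.18 -0.17  1.97  0.04  0.99 -1.81]
```

View pics/s3.png

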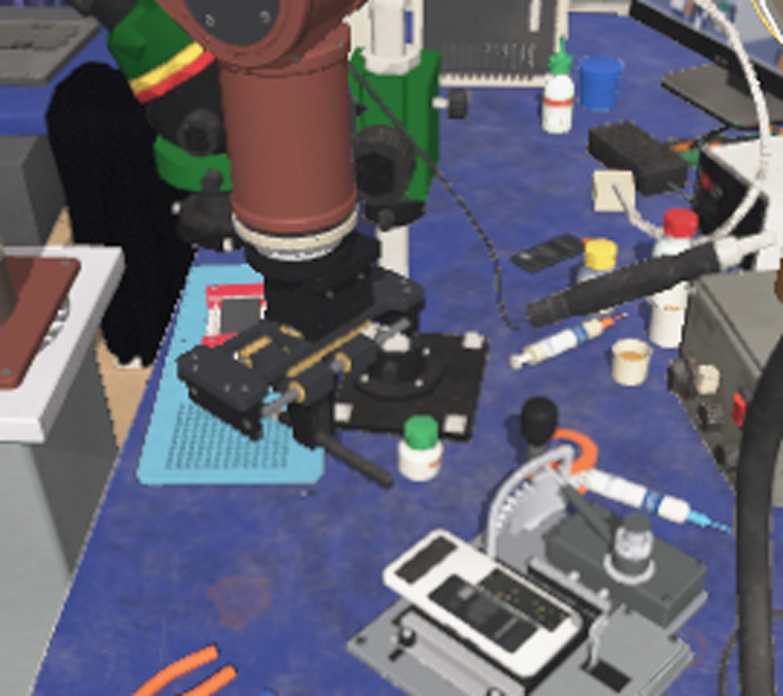

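View pics/top3.png

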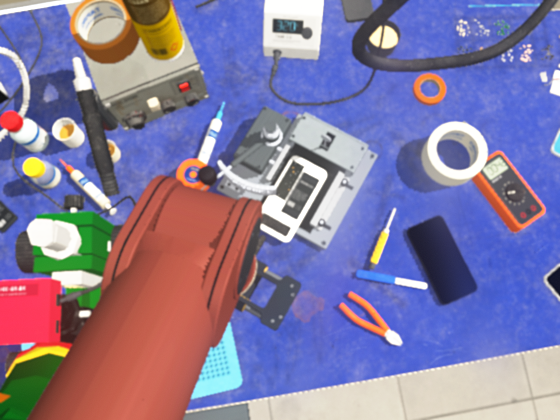

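```bash
python3 -c "
from h import *
a=np.radians(-38.56)
for L in(.07,.075,.08,.085): print(L,proj('scene',[.4313+L*np.cos(a),-.2678+L*np.sin(a),.082]))
crop('pics/scene3.png','pics/s3b.png',250,160,310,205,12)
plan([.4314,-.2674,.0135],-128.75,6)"
```

```text
0.07 [[278.86139687 193.02780846]]
0.075 [[280.48896561 194.02011541]]
0.08 [[282.12601341 195.01821678]]
0.085 [[283.77260079 196.02214974]]
t5.35 pos [ 0.4313 -0.2678  0.0795] x [-0. -0. -1.] zyaw -128.56 F [-0.16  0.2  -0.53] M [ 0.1   0.04 -0.02] w 0.0097 j [ 0.62  0.18 -0.17  1.97  0.04  0.99 -1.81]
dyaw -0.19274465505870353
0.0110 -0.0000 -0.0001  0.03 0 0
0.0110 -0.0000 -0.0001  0.03 0 0
0.0110 -0.0000 -0.0001  0.03 0 0
0.0110 -0.0000 -0.0001  0.03 0 0
0.0110 -0.0000 -0.0001  0.03 0 0
0.0110 -0.0000 -0.0001  0.03 0 0
```

View pics/s3b.png

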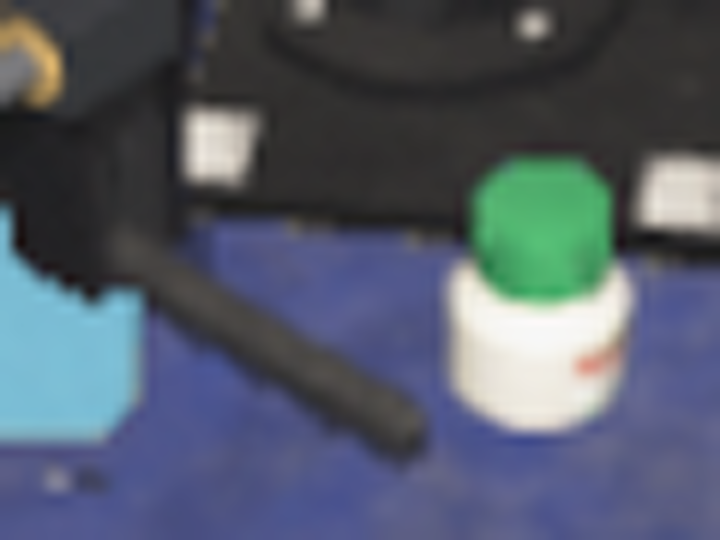

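>>> {"api": "play_rows", "payload": {
  "targets": "0.0107 0 0 0 0 0 0; 0.0107 0 0 0 0 0 0; 0.0107 0 0 0 0 0 0; 0.0107 0 0 0 0 0 0; 0.0106 0 0 0.1 0 0 0; 0.0106 0 0 0.1 0 0 0; 0 0 0 0 0 0 0; 0 0 0 0 0 0 0"
}}

```text
clock: 6.35
ee_pos: [0.4317, -0.2677, 0.0158]
tcp_rot: [0.305, 0.638, 0.305, -0.638]
wrist_force: [-0.0, -0.7, -0.1]
gripper_width: 0.0096
```

```bash
python3 -c "
from h import *
for n in('scene','top'): cv2.imwrite(f'pics/{n}4.png',manip.capture(n)[:,:,::-1])
s,Rm,y=st()
print(Rm.T@np.array([.780,-.626,0]))
crop('pics/scene4.png','pics/s4.png',210,160,350,270,5.7)"
```

```text
t6.45 pos [ 0.4319 -0.2678  0.016 ] x [ 0.001 -0.    -1.   ] zyaw -128.96 F [ 0.56  0.46 -0.6 ] M [ 0.11 -0.01 -0.  ] w 0.0095 j [ 0.61  0.27 -0.16  2.01  0.06  0.86 -1.83]
[ 8.30838798e-04  1.00013107e+00 -3.62698428e-03]
```

View pics/s4.png

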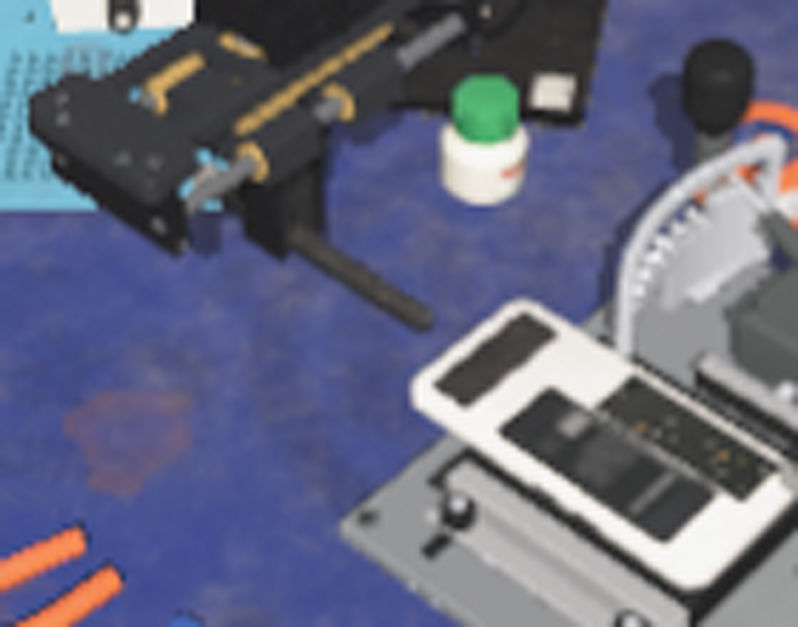

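>>> {"api": "play_rows", "payload": {
  "targets": "0 0.005 0 0 0 0 0; 0 0.004 0 0 0 0 0; 0 0.003 0 0 0 0 0; 0 0.003 0 0 0 0 0; 0 0.003 0 0 0 0 0; 0 0.003 0 0 0 0 0; 0 0.003 0 0 0 0 0; 0 0.003 0 0 0 0 0"
}}

```text
clock: 7.45
ee_pos: [0.4526, -0.2846, 0.0155]
tcp_rot: [-0.305, -0.638, -0.305, 0.638]
wrist_force: [-0.9, 0.3, -0.6]
gripper_width: 0.0096
```

```bash
python3 -c "
from h import *
for n in('scene','top'): cv2.imwrite(f'pics/{n}5.png',manip.capture(n)[:,:,::-1])
s,Rm,y=st()
crop('pics/scene5.png','pics/s5.png',250,170,390,280,5.7)"
```

```text
t7.55 pos [ 0.4528 -0.2848  0.0156] x [ 0. -0. -1.] zyaw -128.96 F [ 0.45 -0.05  0.19] M [0.13 0.01 0.01] w 0.0098 j [ 0.62  0.32 -0.16  1.95  0.06  0.88 -1.83]
```

View pics/s5.png

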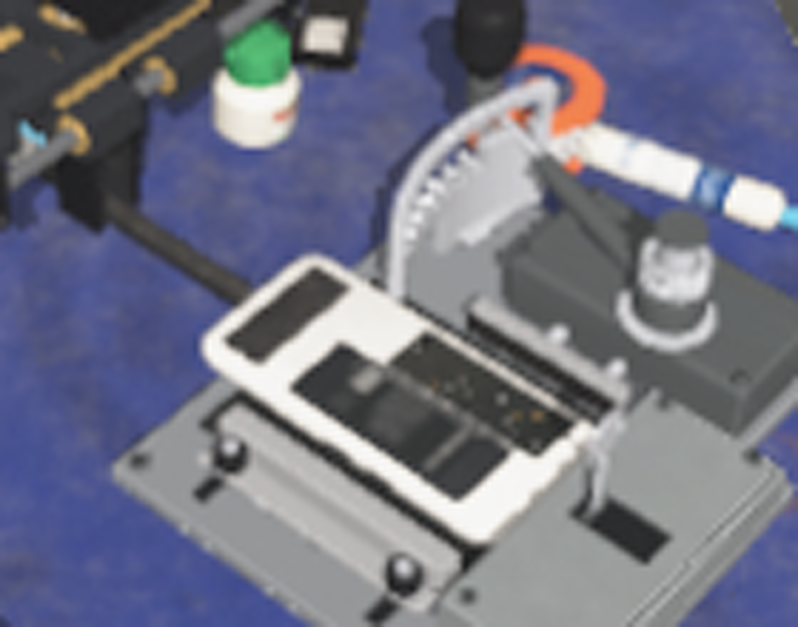

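```bash
python3 -c "
from h import *
S=lambda x,y:((x+.5)/3.8-.5+200,(y+.5)/3.8-.5+150)
T=lambda x,y:((x+.5)/3.8-.5+180,(y+.5)/3.8-.5+90)
print(tri(S(362,100),T(68,572)))"
```

```text
(array([ 0.51469781, -0.20864985,  0.04772467]), np.float64(0.00374145941510406))
```

>>> {"api": "play_rows", "payload": {
  "targets": "0 0.0025 0 0 0 0 0; 0 0.0025 0 0 0 0 0; 0 0.0025 0 0 0 0 0; 0 0.0025 0 0 0 0 0; 0 0.0025 0 0 0 0 0; 0 0.0025 0 0 0 0 0; 0 0.0025 0 0 0 0 0; 0 0 0 0 0 0 0"
}}

```text
clock: 8.55
ee_pos: [0.4664, -0.2957, 0.0156]
tcp_rot: [0.305, 0.638, 0.305, -0.638]
wrist_force: [-0.7, 0.7, -0.4]
gripper_width: 0.0098
```

```bash
python3 -c "
from h import *
for n in('scene',): cv2.imwrite(f'pics/{n}6.png',manip.capture(n)[:,:,::-1])
s,Rm,y=st()
crop('pics/scene6.png','pics/s6.png',250,170,390,280,5.7)"
```

```text
t8.60 pos [ 0.4663 -0.2957  0.0156] x [ 0. -0. -1.] zyaw -128.96 F [0.82 0.44 0.37] M [ 0.12  0.09 -0.  ] w 0.0101 j [ 0.62  0.35 -0.15  1.91  0.07  0.89 -1.82]
```

View pics/s6.png

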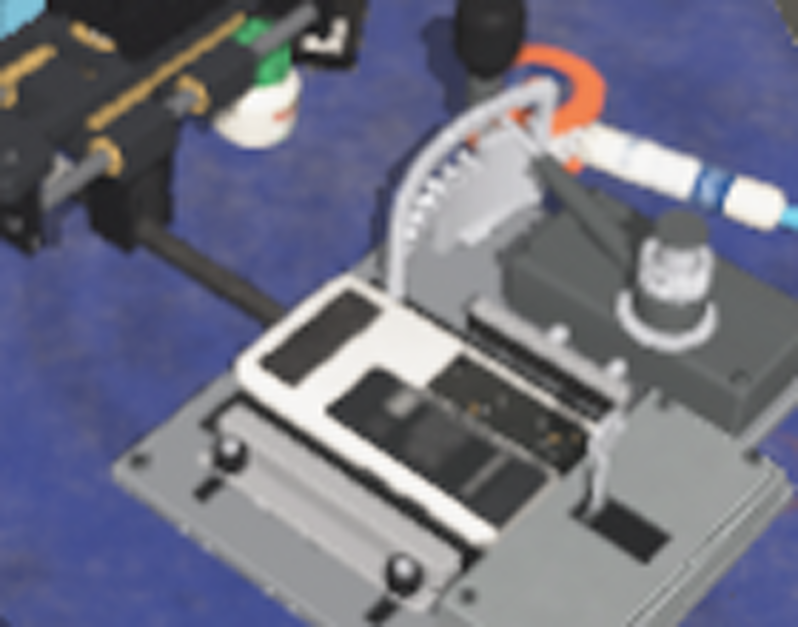

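>>> {"api": "play_rows", "payload": {
  "targets": "0 0.002 0 0 0 0 0; 0 0.002 0 0 0 0 0; 0 0.002 0 0 0 0 0; 0 0.002 0 0 0 0 0; 0 0.002 0 0 0 0 0; 0 0 0 0 0 0 0; 0 0 0 0 0 0 0; 0 0 0 0 0 0 0"
}}

```text
clock: 9.6
ee_pos: [0.4739, -0.3019, 0.0156]
tcp_rot: [0.305, 0.638, 0.305, -0.638]
wrist_force: [-0.5, -0.9, -0.8]
gripper_width: 0.0101
```

```bash
python3 -c "
from h import *
for n in('scene',): cv2.imwrite(f'pics/{n}7.png',manip.capture(n)[:,:,::-1])
s,Rm,y=st()
crop('pics/scene7.png','pics/s7.png',250,170,390,280,5.7)"
```

```text
t9.65 pos [ 0.4739 -0.3019  0.0156] x [ 0. -0. -1.] zyaw -128.96 F [ 0.62 -0.28 -0.19] M [ 0.08  0.01 -0.  ] w 0.0094 j [ 0.62  0.36 -0.15  1.89  0.07  0.9  -1.82]
```

View pics/s7.png

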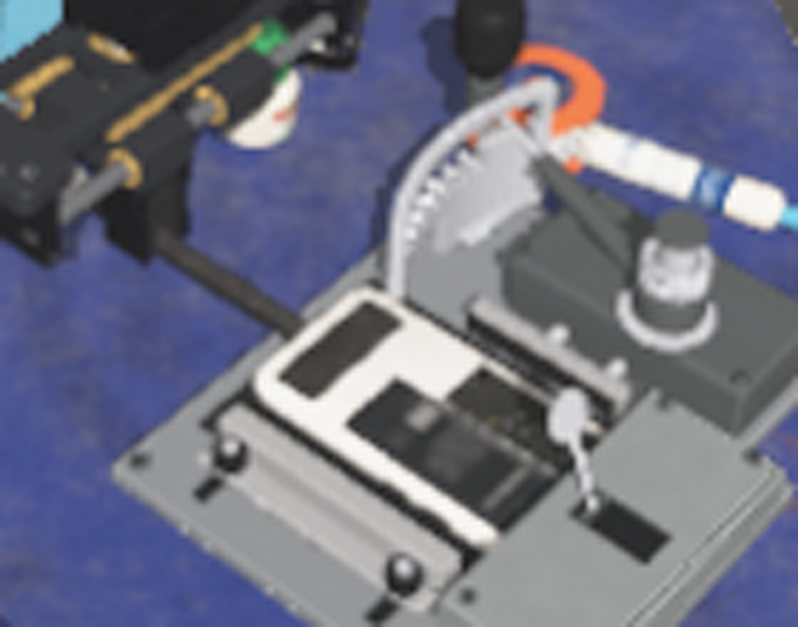

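>>> {"api": "play_rows", "payload": {
  "targets": "0 0.001 0 0 0 0 0; 0 0.001 0 0 0 0 0; 0 0.001 0 0 0 0 0; 0 0 0 0 0 0 0; 0 0 0 0 0 0 0; 0 0 0 0 0 0 0; 0 0 0 0 0 0 0; 0 0 0 0 0 0 0"
}}

```text
clock: 10.65
ee_pos: [0.4763, -0.3038, 0.0156]
tcp_rot: [0.305, 0.638, 0.305, -0.638]
wrist_force: [-0.3, -0.5, -0.6]
gripper_width: 0.0097
```

```bash
python3 -c "
from h import *
for n in('scene','top'): cv2.imwrite(f'pics/{n}8.png',manip.capture(n)[:,:,::-1])
s,Rm,y=st()
crop('pics/scene8.png','pics/s8.png',250,170,390,280,5.7)
crop('pics/top8.png','pics/t8.png',180,90,390,250,3.8)"
```

```text
t10.75 pos [ 0.4763 -0.3037  0.0156] x [ 0. -0. -1.] zyaw -128.96 F [ 0.06  1.03 -0.86] M [0.12 0.03 0.  ] w 0.0096 j [ 0.62  0.37 -0.15  1.88  0.07  0.9  -1.82]
```

View pics/s8.png

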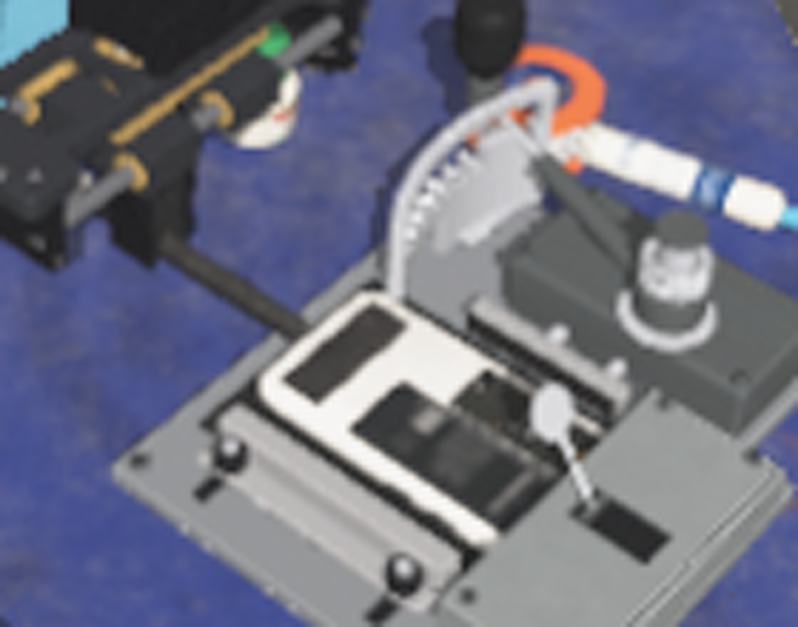

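View pics/t8.png

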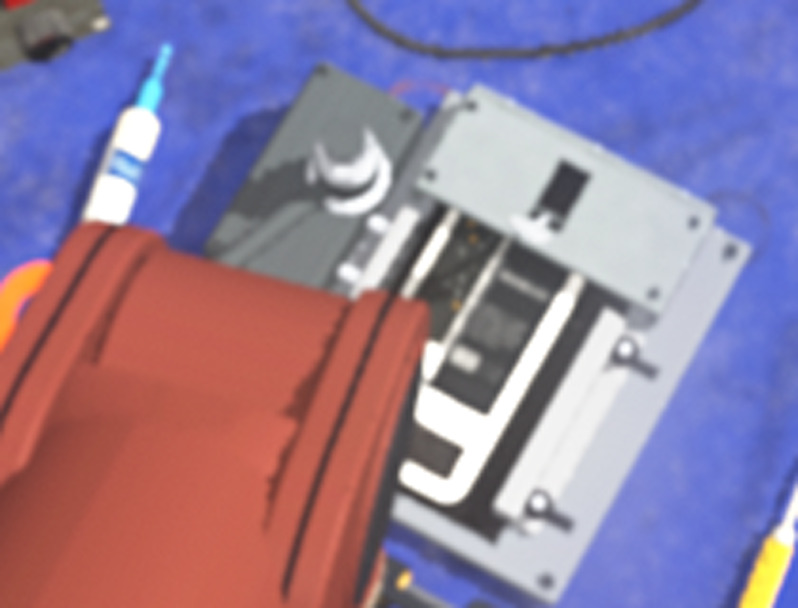

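>>> {"api": "play_rows", "payload": {
  "targets": "0 0.001 0 0 0 0 0; 0 0.001 0 0 0 0 0; 0 0.001 0 0 0 0 0; 0 0 0 0 0 0 0; 0 0 0 0 0 0 0; 0 0 0 0 0 0 0; 0 0 0 0 0 0 0; 0 0 0 0 0 0 0"
}}

```text
clock: 11.75
ee_pos: [0.4774, -0.3047, 0.015]
tcp_rot: [-0.304, -0.638, -0.306, 0.639]
wrist_force: [-4.1, 3.1, 0.7]
gripper_width: 0.0097
```

```bash
python3 -c "
from h import *
for n in('scene',): cv2.imwrite(f'pics/{n}9.png',manip.capture(n)[:,:,::-1])
for i in range(3): s,Rm,y=st()
crop('pics/scene9.png','pics/s9.png',250,170,390,280,5.7)"
```

```text
t11.80 pos [ 0.4774 -0.3048  0.015 ] x [-0.002  0.002 -1.   ] zyaw -128.95 F [-3.52  3.78 -0.17] M [0.84 0.91 0.01] w 0.0094 j [ 0.62  0.37 -0.15  1.87  0.07  0.9  -1.82]
t11.80 pos [ 0.4774 -0.3048  0.015 ] x [-0.002  0.002 -1.   ] zyaw -128.95 F [-3.52  3.78 -0.17] M [0.84 0.91 0.01] w 0.0094 j [ 0.62  0.37 -0.15  1.87  0.07  0.9  -1.82]
t11.80 pos [ 0.4774 -0.3048  0.015 ] x [-0.002  0.002 -1.   ] zyaw -128.95 F [-3.52  3.78 -0.17] M [0.84 0.91 0.01] w 0.0094 j [ 0.62  0.37 -0.15  1.87  0.07  0.9  -1.82]
```

View pics/s9.png

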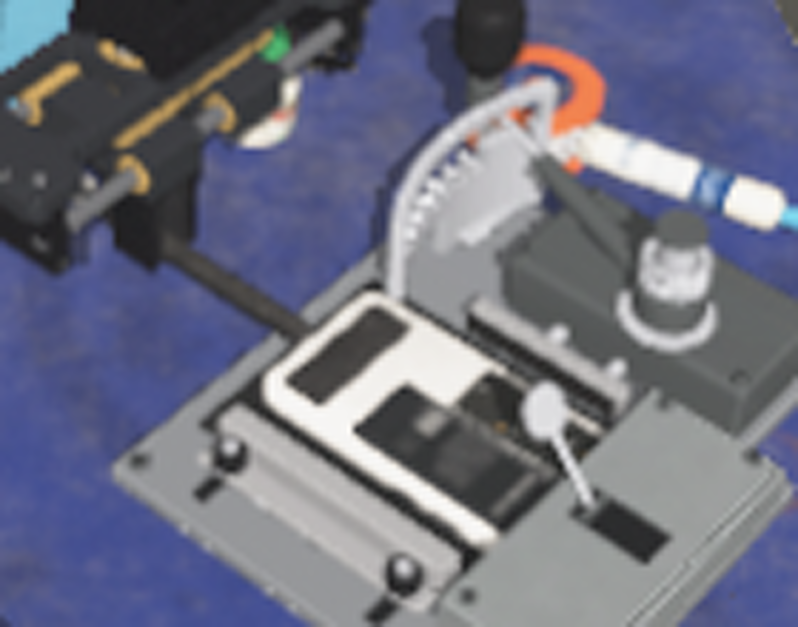

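>>> {"api": "play_rows", "payload": {
  "targets": "0 -0.002 0 0 0 0 0; 0 -0.004 0 0 0 0 0; 0 -0.008 0 0 0 0 0; 0 -0.012 0 0 0 0 0; 0 -0.012 0 0 0 0 0; -0.02 -0.01 0 0 0 0 0; -0.022 0 0 0 0 0 0; -0.022 0 0 0 0 0 0"
}}

```text
clock: 12.8
ee_pos: [0.4405, -0.2749, 0.0802]
tcp_rot: [-0.305, -0.638, -0.305, 0.638]
wrist_force: [0.5, -0.8, -0.6]
gripper_width: 0.0099
```

```bash
python3 -c "
from h import *
for n in('scene',): cv2.imwrite(f'pics/{n}10.png',manip.capture(n)[:,:,::-1])
plan([.374,-.3535,.06],-26.6,12)
crop('pics/scene10.png','pics/s10.png',250,170,390,280,5.7)"
```

```text
t12.85 pos [ 0.4421 -0.2758  0.0831] x [ 0.003 -0.002 -1.   ] zyaw -128.95 F [ 1.37 -1.04  2.43] M [ 0.   -0.12  0.02] w 0.0096 j [ 0.62  0.2  -0.17  1.94  0.04  1.   -1.81]
dyaw -77.64836450899264
0.0019 -0.0003 0.0086  6.47 0 0
0.0019 0.0006 0.0086  6.47 0 0
0.0019 0.0016 0.0085  6.47 0 0
0.0019 0.0025 0.0082  6.47 0 0
0.0019 0.0034 0.0079  6.47 0 0
0.0019 0.0043 0.0075  6.47 0 0
0.0019 0.0051 0.0069  6.47 0 0
0.0019 0.0059 0.0063  6.47 0 0
0.0019 0.0065 0.0056  6.47 0 0
0.0019 0.0071 0.0048  6.47 0 0
0.0019 0.0076 0.0040  6.47 0 0
0.0019 0.0080 0.0031  6.47 0 0
```

View pics/s10.png

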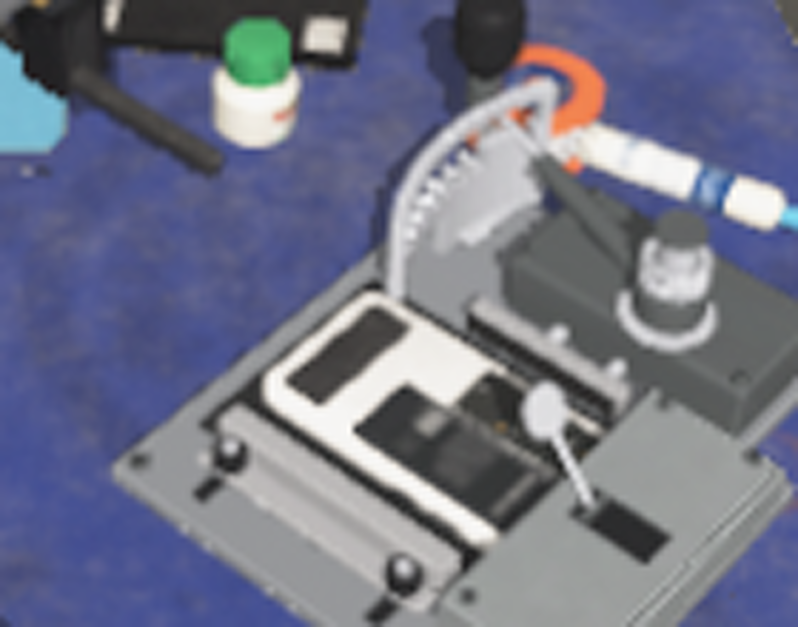

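```bash
cat >> h.py <<'E'
def planc(p0,y0,p1,dy,n):
    Rm=np.array([[0,0,0],[0,0,0],[-1,0,0]],float); a=np.radians(y0)
    z=np.array([np.cos(a),np.sin(a),0]); x=np.array([0,0,-1.]); Rm=np.c_[x,np.cross(z,x),z]
    d=(np.array(p1)-p0)/n
    for i in range(n):
        print("%.4f %.4f %.4f %.2f 0 0"%(*(Rm.T@d),-dy/n)); Rm=Rm@R.from_rotvec([-np.radians(dy/n),0,0]).as_matrix()
E
python3 -c "
from h import *
planc([.4412,-.2755,.0795],-128.96,[.374,-.3535,.0495],102.36,12)"
```

```text
0.0025 -0.0003 0.0086 -8.53 0 0
0.0025 -0.0015 0.0084 -8.53 0 0
0.0025 -0.0028 0.0081 -8.53 0 0
0.0025 -0.0039 0.0076 -8.53 0 0
0.0025 -0.0050 0.0069 -8.53 0 0
0.0025 -0.0060 0.0061 -8.53 0 0
0.0025 -0.0068 0.0052 -8.53 0 0
0.0025 -0.0075 0.0041 -8.53 0 0
0.0025 -0.0081 0.0029 -8.53 0 0
0.0025 -0.0084 0.0017 -8.53 0 0
0.0025 -0.0086 0.0004 -8.53 0 0
0.0025 -0.0085 -0.0008 -8.53 0 0
```

>>> {"api": "play_rows", "payload": {
  "targets": "0.0025 -0.0003 0.0086 -8.53 0 0 0; 0.0025 -0.0015 0.0084 -8.53 0 0 0; 0.0025 -0.0028 0.0081 -8.53 0 0 0; 0.0025 -0.0039 0.0076 -8.53 0 0 0; 0.0025 -0.005 0.0069 -8.53 0 0 0; 0.0025 -0.006 0.0061 -8.53 0 0 0; 0.0025 -0.0068 0.0052 -8.53 0 0 0; 0.0025 -0.0075 0.0041 -8.53 0 0 0"
}}

```text
clock: 13.85
ee_pos: [0.3959, -0.3271, 0.0592]
tcp_rot: [0.611, 0.356, 0.611, -0.356]
wrist_force: [-0.1, 0.0, 0.4]
gripper_width: 0.0096
```

>>> {"api": "play_rows", "payload": {
  "targets": "0.0025 -0.0081 0.0029 -8.53 0 0 0; 0.0025 -0.0084 0.0017 -8.53 0 0 0; 0.0025 -0.0086 0.0004 -8.53 0 0 0; 0.0025 -0.0085 -0.0008 -8.53 0 0 0; 0.015 0 0 0 0 0 0; 0.015 0 0 0 0 0 0; 0.01 0 0 0 0 0 0; 0 0 0 0 0 0 0"
}}

```text
clock: 14.85
ee_pos: [0.3738, -0.3524, 0.0084]
tcp_rot: [0.688, 0.163, 0.689, -0.162]
wrist_force: [-0.2, -0.3, -0.7]
gripper_width: 0.0095
```

```bash
python3 -c "
from h import *
for n in('scene',): cv2.imwrite(f'pics/{n}11.png',manip.capture(n)[:,:,::-1])
st()
crop('pics/scene11.png','pics/s11.png',150,150,290,270,5)"
```

```text
t14.90 pos [ 0.3742 -0.3528  0.0091] x [-0.001  0.001 -1.   ] zyaw -26.61 F [ 0.07 -0.07 -0.17] M [-0.02 -0.1   0.05] w 0.0098 j [ 0.93  0.3  -0.3   2.    0.12  0.86  0.11]
```

View pics/s11.png

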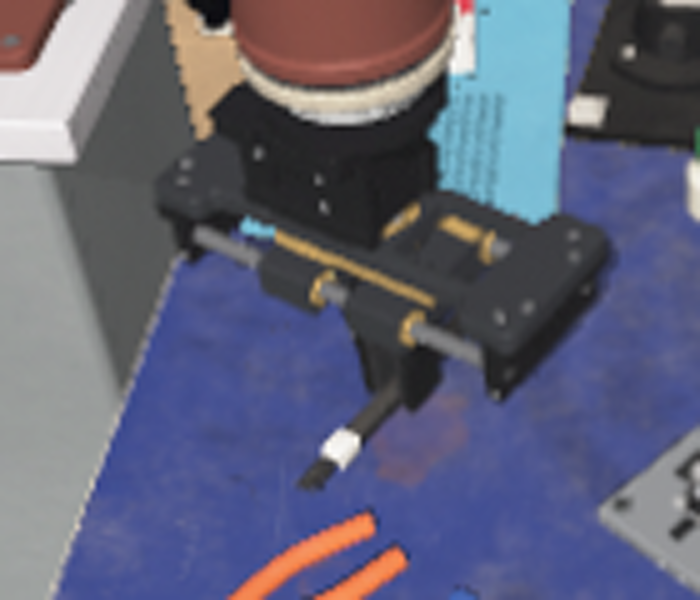

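>>> {"api": "play_rows", "payload": {
  "targets": "0.004 0 0 0 0 0 0; 0.0033 0 0 0 0 0 0; 0 0 0 0 0 0 0; 0 0 0 0 0 0 0; 0 0 0 0 0 0 40; 0 0 0 0 0 0 40; 0 0 0 0 0 0 40; 0 0 0 0 0 0 40"
}}

```text
clock: 15.9
ee_pos: [0.3742, -0.3533, 0.0023]
tcp_rot: [0.688, 0.163, 0.688, -0.163]
wrist_force: [-0.9, 0.1, 0.1]
gripper_width: 0.0337
```

```bash
python3 -c "
from h import *
st()
P=np.array([.6812,-.3612]);K=np.array([.612,-.244]);d=K-P;print(np.linalg.norm(d),np.degrees(np.arctan2(d[1],d[0])))"
```

```text
t15.90 pos [ 0.3742 -0.3533  0.0023] x [ 0.  0. -1.] zyaw -26.60 F [-0.93  0.07  0.14] M [-0.07 -0.04 -0.03] w 0.0337 j [ 0.93  0.31 -0.3   2.    0.12  0.84  0.1 ]
0.1361046656070247 120.55945834670196
```

```bash
python3 -c "
from h import *
planc([.3742,-.3533,.1223],-26.6,[.612,-.244,.1583],57.2,12)"
```

```text
-0.0030 0.0170 0.0136 -4.77 0 0
-0.0030 0.0158 0.0150 -4.77 0 0
-0.0030 0.0145 0.0163 -4.77 0 0
-0.0030 0.0131 0.0174 -4.77 0 0
-0.0030 0.0116 0.0185 -4.77 0 0
-0.0030 0.0101 0.0194 -4.77 0 0
-0.0030 0.0084 0.0201 -4.77 0 0
-0.0030 0.0067 0.0208 -4.77 0 0
-0.0030 0.0050 0.0212 -4.77 0 0
-0.0030 0.0032 0.0216 -4.77 0 0
-0.0030 0.0014 0.0218 -4.77 0 0
-0.0030 -0.0004 0.0218 -4.77 0 0
```

>>> {"api": "play_rows", "payload": {
  "targets": "-0.06 0 0 0 0 0 40; -0.06 0 0 0 0 0 80; -0.003 0.017 0.0136 -4.77 0 0 80; -0.003 0.0158 0.015 -4.77 0 0 80; -0.003 0.0145 0.0163 -4.77 0 0 80; -0.003 0.0131 0.0174 -4.77 0 0 80; -0.003 0.0116 0.0185 -4.77 0 0 80; -0.003 0.0101 0.0194 -4.77 0 0 80"
}}

```text
clock: 16.9
ee_pos: [0.4936, -0.2983, 0.1403]
tcp_rot: [0.707, -0.013, 0.707, 0.013]
wrist_force: [-0.6, 0.2, 1.2]
gripper_width: 0.0692
```

```bash
python3 -c "
from h import *
cv2.imwrite('pics/scene12.png',manip.capture('scene')[:,:,::-1]);st()"
```

```text
t16.95 pos [ 0.4964 -0.2963  0.1408] x [ 0.002  0.001 -1.   ] zyaw 2.57 F [1.46 2.52 0.25] M [ 0.19 -0.26  0.01] w 0.0695 j [ 0.83  0.28 -0.44  1.73  0.13  1.16  0.41]
```

View pics/scene12.png

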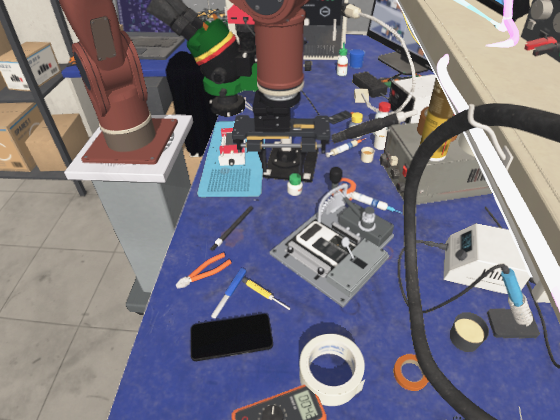

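>>> {"api": "play_rows", "payload": {
  "targets": "-0.003 0.0084 0.0201 -4.77 0 0 80; -0.003 0.0067 0.0208 -4.77 0 0 80; -0.003 0.005 0.0212 -4.77 0 0 80; -0.003 0.0032 0.0216 -4.77 0 0 80; -0.003 0.0014 0.0218 -4.77 0 0 80; -0.003 -0.0004 0.0218 -4.77 0 0 80; 0 0 0 0 0 0 80; 0 0 0 0 0 0 80"
}}

```text
clock: 17.95
ee_pos: [0.6111, -0.2446, 0.1579]
tcp_rot: [0.682, -0.186, 0.683, 0.186]
wrist_force: [0.4, -0.1, 0.0]
gripper_width: 0.0697
```

```bash
python3 -c "
from h import *
for n in('scene','top'): cv2.imwrite(f'pics/{n}13.png',manip.capture(n)[:,:,::-1])
s,_,_=st(); print(proj('scene',s['ee_pos']))
crop('pics/scene13.png','pics/s13.png',220,70,430,230,3.8)"
```

```text
t18.05 pos [ 0.611  -0.2448  0.1581] x [-0.001 -0.    -1.   ] zyaw 30.50 F [-0.62  0.19  0.09] M [-0.04 -0.16  0.03] w 0.0696 j [ 0.71  0.44 -0.53  1.5   0.23  1.26  0.68]
[[336.53950375 149.50525633]]
```

View pics/s13.png

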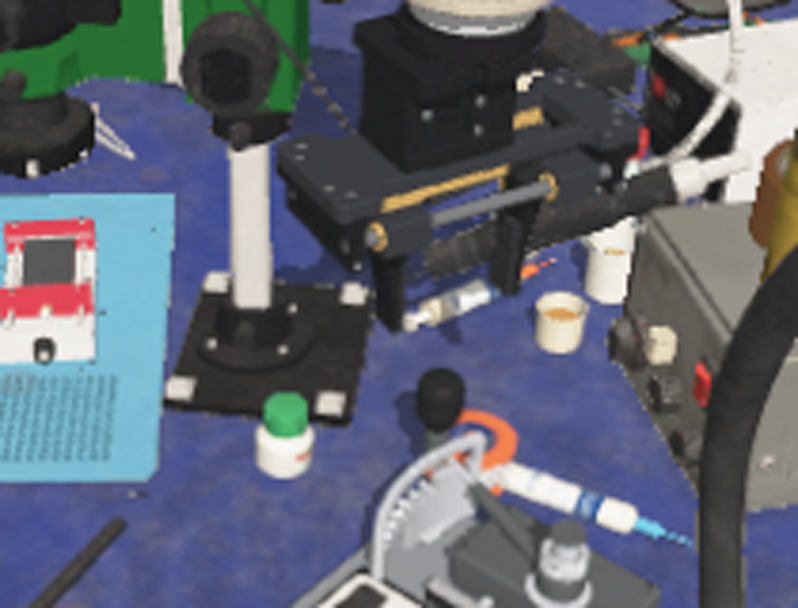

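View pics/top13.png

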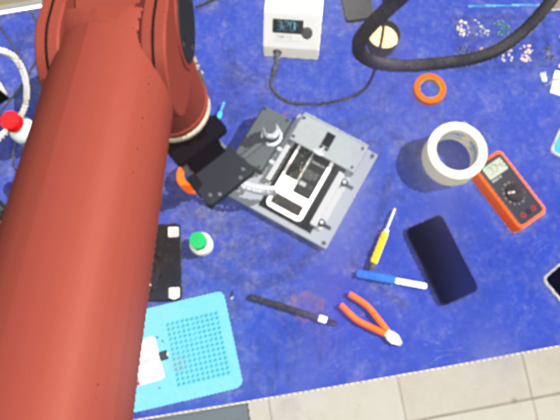

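>>> {"api": "play_rows", "payload": {
  "targets": "0.02 0 0 0 0 0 80; 0.02 0 0 0 0 0 80; 0.02 0 0 0 0 0 80; 0.014 0 0 0 0 0 80; 0.013 0 0 0 0 0 80; 0 0 0 0 0 0 80; 0 0 0 0 0 0 80; 0 0 0 0 0 0 80"
}}

```text
clock: 19.05
ee_pos: [0.6125, -0.244, 0.0721]
tcp_rot: [0.682, -0.187, 0.682, 0.187]
wrist_force: [0.2, 0.6, -0.3]
gripper_width: 0.0694
```

```bash
python3 -c "
from h import *
for n in('scene',): cv2.imwrite(f'pics/{n}14.png',manip.capture(n)[:,:,::-1])
s,_,_=st()
crop('pics/scene14.png','pics/s14.png',270,110,410,220,5.5)"
```

```text
t19.10 pos [ 0.6124 -0.244   0.072 ] x [ 0.001 -0.    -1.   ] zyaw 30.64 F [ 0.45  0.13 -0.29] M [-0.05 -0.17 -0.  ] w 0.0696 j [ 0.7   0.52 -0.51  1.58  0.27  1.11  0.65]
```

View pics/s14.png

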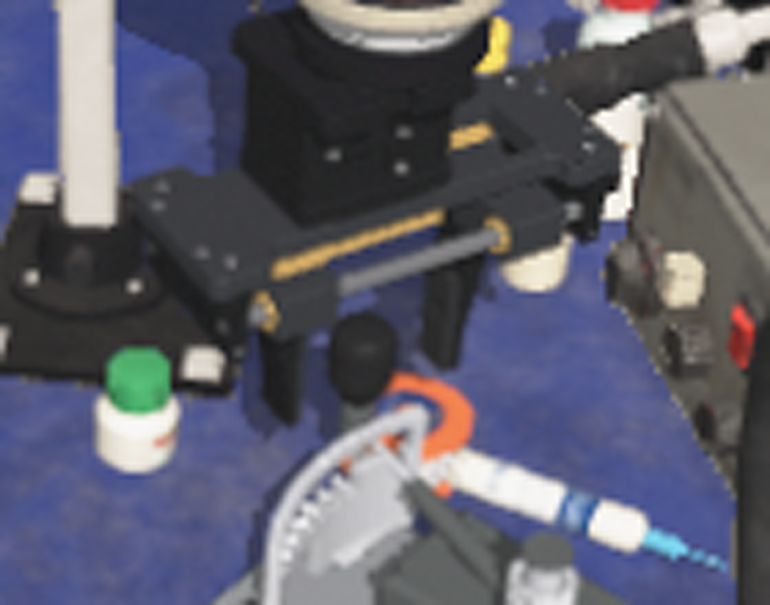

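>>> {"api": "play_rows", "payload": {
  "targets": "0 0 0 0 0 0 28; 0 0 0 0 0 0 28; 0 0 0 0 0 0 28; 0 0 0 0 0 0 28; 0 0 0 0 0 0 0; 0 0 0 0 0 0 0; 0 0 0 0 0 0 0; 0 0 0 0 0 0 0",
  "squeeze": 25
}}

```text
clock: 20.1
ee_pos: [0.612, -0.2438, 0.0713]
tcp_rot: [0.682, -0.187, 0.682, 0.187]
wrist_force: [0.2, 0.0, -1.2]
gripper_width: 0.0293
```

```bash
python3 -c "
from h import *
s,Rm,_=st(); print(Rm.T@s['wrist_force'])"
```

```text
t20.10 pos [ 0.612  -0.2438  0.0713] x [ 0.  0. -1.] zyaw 30.64 F [ 0.18  0.04 -1.2 ] M [ 0.01 -0.19  0.06] w 0.0293 j [ 0.7   0.52 -0.51  1.58  0.27  1.11  0.65]
[ 1.19603001 -0.05595875  0.18181632]
```

>>> {"api": "play_rows", "payload": {
  "targets": "-0.004 0 0 0 0 0 0; -0.004 0 0 0 0 0 0; -0.003 0 0 0 0 0 0; -0.002 0 0 0 0 0 0; 0 0 0 0 0 0 0; 0 0 0 0 0 0 0; 0 0 0 0 0 0 0; 0 0 0 0 0 0 0"
}}

```text
clock: 21.1
ee_pos: [0.612, -0.2441, 0.0842]
tcp_rot: [0.682, -0.187, 0.682, 0.187]
wrist_force: [2.4, -2.8, -5.8]
gripper_width: 0.0291
```

```bash
python3 -c "
from h import *
s,Rm,_=st(); print(Rm.T@s['wrist_force'])
cv2.imwrite('pics/scene15.png',manip.capture('scene')[:,:,::-1])
crop('pics/scene15.png','pics/s15.png',270,110,410,220,5.5)"
```

```text
t21.10 pos [ 0.612  -0.2441  0.0842] x [ 0. -0. -1.] zyaw 30.63 F [ 2.4  -2.8  -5.81] M [-0.91 -0.6  -0.04] w 0.0291 j [ 0.7   0.5  -0.52  1.57  0.27  1.13  0.66]
[ 5.81253221 -3.63514367  0.63806569]
```

View pics/s15.png

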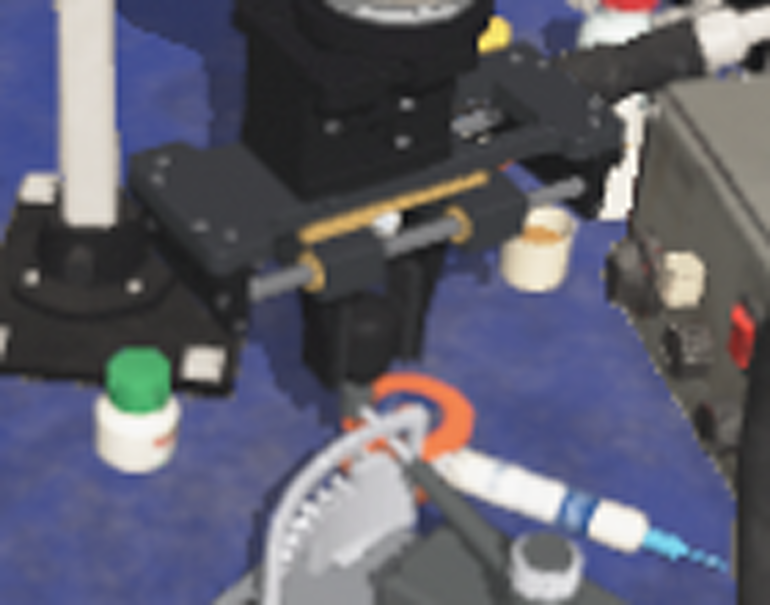

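>>> {"api": "play_rows", "payload": {
  "targets": "0 -0.0006 -0.0054 -2.29 0 0 0; 0 -0.0006 -0.0054 -2.29 0 0 0; 0 -0.0001 -0.0054 -2.29 0 0 0; 0 -0.0001 -0.0054 -2.29 0 0 0; 0 -0.0001 -0.0054 -2.29 0 0 0; 0 -0.0001 -0.0054 -2.29 0 0 0; 0 0 0 0 0 0 0; 0 0 0 0 0 0 0"
}}

```text
clock: 22.15
ee_pos: [0.5868, -0.2637, 0.0842]
tcp_rot: [0.655, -0.267, 0.655, 0.267]
wrist_force: [1.4, -1.2, -7.1]
gripper_width: 0.0295
```

```bash
python3 -c "
from h import *
s,Rm,_=st(); print(Rm.T@s['wrist_force'])
P=np.array([.6806,-.3601]);d=s['ee_pos'][:2]-P;print(np.linalg.norm(d),np.radians(np.degrees(np.arctan2(d[1],d[0]))-120.56))
for n in('scene','top'): cv2.imwrite(f'pics/{n}16.png',manip.capture(n)[:,:,::-1])
crop('pics/scene16.png','pics/s16.png',250,150,390,260,5.5)
crop('pics/top16.png','pics/t16.png',180,90,390,250,3.8)"
```

```text
t22.15 pos [ 0.5868 -0.2637  0.0842] x [-0.     0.001 -1.   ] zyaw 44.36 F [ 1.38 -1.17 -7.07] M [-0.22 -0.34  0.  ] w 0.0295 j [ 0.78  0.48 -0.56  1.61  0.28  1.13  0.93]
[ 7.06707702 -1.80717839  0.16630462]
0.13445951465159425 0.23837543038332928
```

View pics/s16.png

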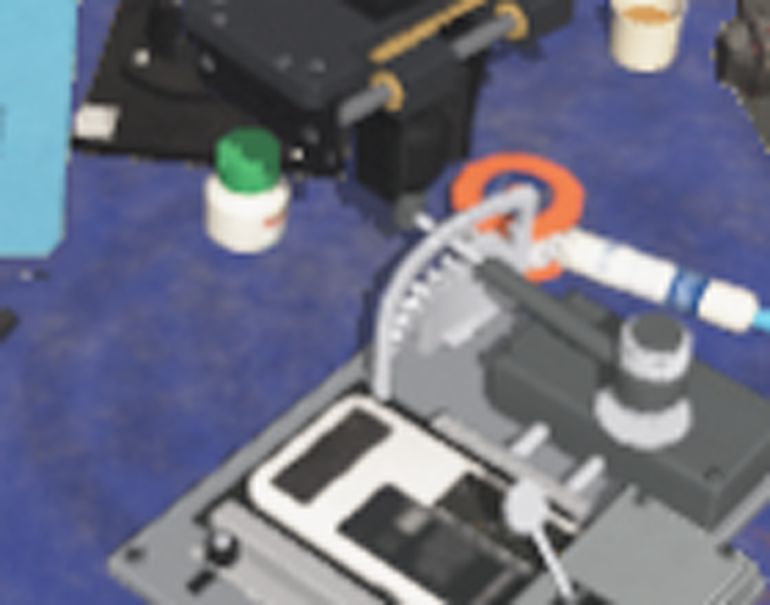

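View pics/t16.png

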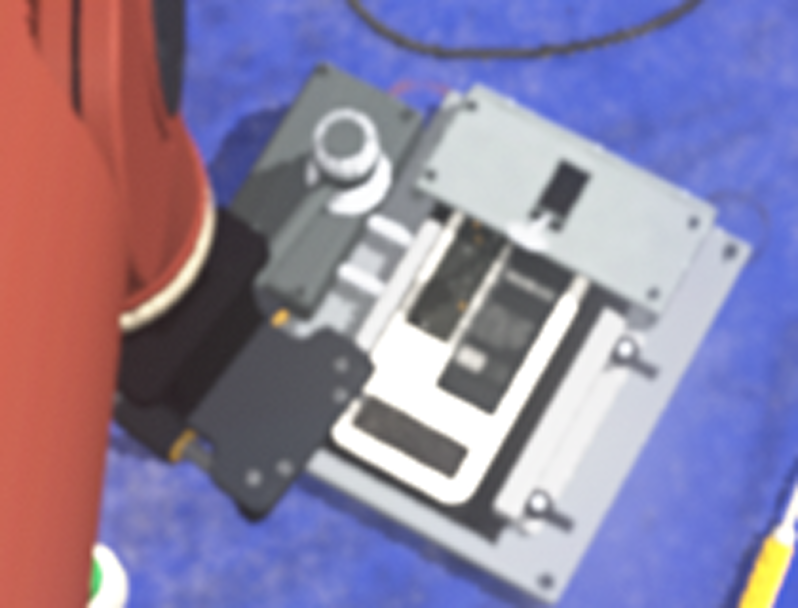

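>>> {"api": "play_rows", "payload": {
  "targets": "0 -0.0002 -0.0027 -1.15 0 0 0; 0 -0.0002 -0.0027 -1.15 0 0 0; 0 -0.0001 -0.0027 -1.15 0 0 0; 0 0 -0.0027 -1.15 0 0 0; 0 0 -0.0027 -1.15 0 0 0; 0 0 0 0 0 0 0; 0 0 0 0 0 0 0; 0 0 0 0 0 0 0"
}}

```text
clock: 23.25
ee_pos: [0.5776, -0.2743, 0.0841]
tcp_rot: [0.64, -0.299, 0.641, 0.3]
wrist_force: [-3.8, 2.0, -6.2]
gripper_width: 0.0295
```

```bash
cat > sw.py <<'E'
from h import *
import sys
s,Rm,_=st(); print("tool F",Rm.T@s['wrist_force'])
P=np.array([.6806,-.3601]);d=s['ee_pos'][:2]-P;print("r,th",np.linalg.norm(d),np.arctan2(d[1],d[0])-np.radians(120.56))
if len(sys.argv)>1:
    k=sys.argv[1]; cv2.imwrite(f'pics/top{k}.png',manip.capture('top')[:,:,::-1]); crop(f'pics/top{k}.png',f'pics/t{k}.png',180,90,390,250,3.8)
E
python3 sw.py 17
```

```text
t23.25 pos [ 0.5776 -0.2743  0.0841] x [-0.001  0.    -1.   ] zyaw 50.13 F [-3.81  1.95 -6.16] M [ 0.78  0.77 -0.  ] w 0.0295 j [ 0.82  0.48 -0.58  1.62  0.28  1.12  1.04]
tool F [ 6.16457092  4.16833175 -0.93907147]
r,th 0.13406070584048613 0.3430848964051907
```

View pics/t17.png

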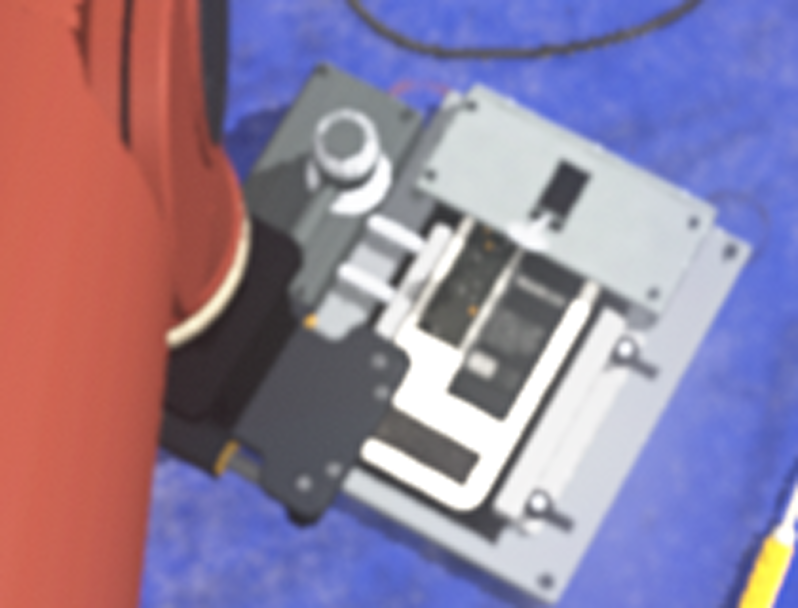

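>>> {"api": "play_rows", "payload": {
  "targets": "0 0.0004 -0.0027 -1.15 0 0 0; 0 0.0004 -0.0027 -1.15 0 0 0; 0 0.0002 -0.0027 -1.15 0 0 0; 0 0 -0.0027 -1.15 0 0 0; 0 0 -0.0027 -1.15 0 0 0; 0 0 0 0 0 0 0; 0 0 0 0 0 0 0; 0 0 0 0 0 0 0"
}}

```text
clock: 24.3
ee_pos: [0.5692, -0.285, 0.0845]
tcp_rot: [0.625, -0.332, 0.625, 0.331]
wrist_force: [2.3, -0.7, -7.3]
gripper_width: 0.0292
```

```bash
python3 sw.py 18; python3 sw.py
```

```text
t24.30 pos [ 0.5692 -0.285   0.0845] x [ 0.001 -0.001 -1.   ] zyaw 55.87 F [ 2.25 -0.68 -7.34] M [-0.24 -0.56  0.04] w 0.0292 j [ 0.85  0.48 -0.59  1.63  0.29  1.12  1.16]
tool F [ 7.34374181 -2.24293742  0.69893679]
r,th 0.1343437902354161 0.44408816048783484
t24.35 pos [ 0.5692 -0.2849  0.0845] x [ 0.001 -0.001 -1.   ] zyaw 55.87 F [ 1.67 -1.77 -6.41] M [-0.21 -0.56 -0.  ] w 0.0296 j [ 0.85  0.48 -0.59  1.63  0.29  1.12  1.16]
tool F [ 6.41710907 -2.36775091 -0.52890955]
r,th 0.1343519040260379 0.4435992236082118
```

View pics/t18.png

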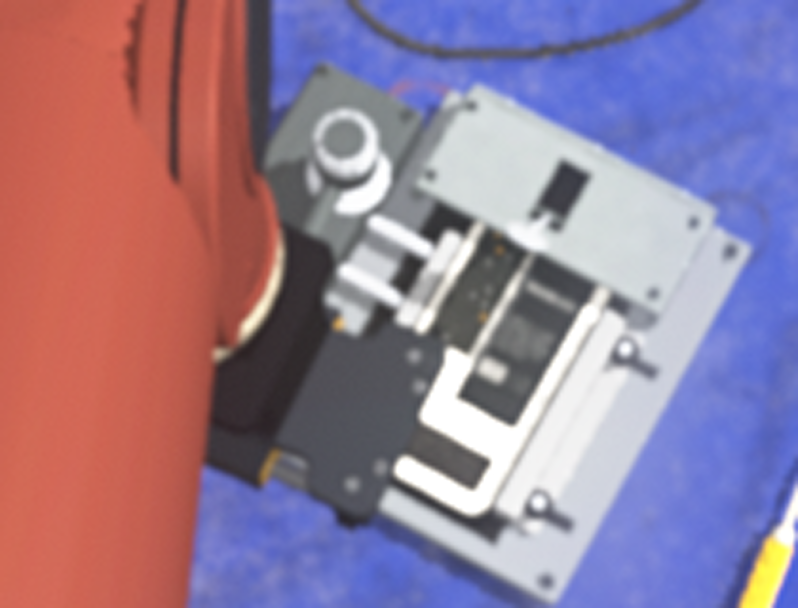

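>>> {"api": "play_rows", "payload": {
  "targets": "0 -0.0004 -0.0027 -1.15 0 0 0; 0 0 -0.0027 -1.15 0 0 0; 0 0 -0.0027 -1.15 0 0 0; 0 0 0 0 0 0 0; 0 0 0 0 0 0 0; 0 0 0 0 0 0 0; 0 0 0 0 0 0 0; 0 0 0 0 0 0 0"
}}

```text
clock: 25.35
ee_pos: [0.5654, -0.291, 0.0844]
tcp_rot: [0.615, -0.35, 0.614, 0.35]
wrist_force: [4.6, 1.9, -7.3]
gripper_width: 0.0294
```

```bash
python3 sw.py 19; python3 sw.py
```

```text
t25.35 pos [ 0.5654 -0.291   0.0844] x [ 0.001  0.001 -1.   ] zyaw 59.38 F [ 4.61  1.92 -7.3 ] M [ 0.57 -1.19 -0.04] w 0.0294 j [ 0.87  0.48 -0.61  1.63  0.29  1.12  1.23]
tool F [ 7.3082629  -2.9909075   3.99340221]
r,th 0.13435321129447242 0.49718807502407714
t25.40 pos [ 0.5654 -0.291   0.0844] x [ 0.001  0.001 -1.   ] zyaw 59.38 F [ 5.38  2.68 -5.83] M [ 0.53 -1.19 -0.04] w 0.0295 j [ 0.87  0.48 -0.61  1.63  0.29  1.12  1.23]
tool F [ 5.83336615 -3.2623557   5.04343652]
r,th 0.1343353737308989 0.49735139923657457
```

View pics/t19.png

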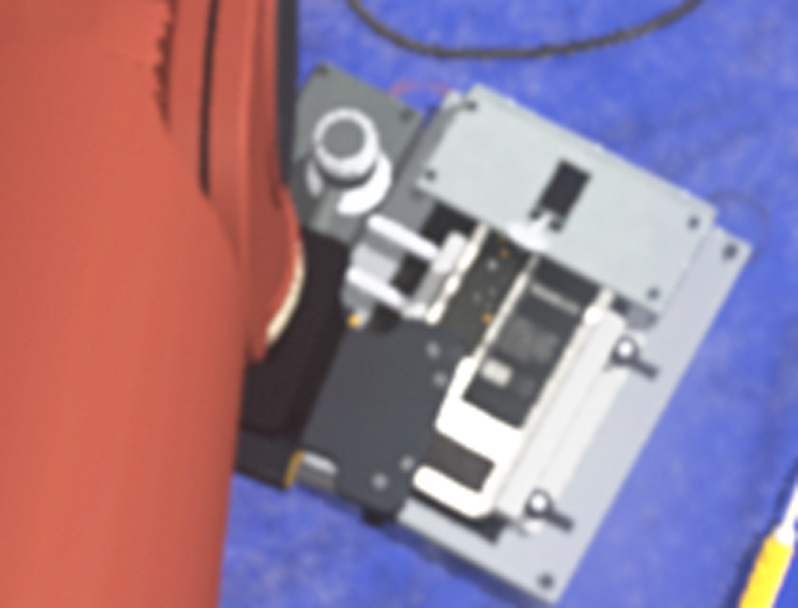

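>>> {"api": "play_rows", "payload": {
  "targets": "0 -0.0005 -0.0027 -1.15 0 0 0; 0 -0.0004 -0.0029 -1.25 0 0 0; 0 0 0 0 0 0 0; 0 0 0 0 0 0 0; 0 0 0 0 0 0 0; 0 0 0 0 0 0 0; 0 0 0 0 0 0 0; 0 0 0 0 0 0 0"
}}

```text
clock: 26.4
ee_pos: [0.5629, -0.2955, 0.0841]
tcp_rot: [0.607, -0.363, 0.607, 0.364]
wrist_force: [3.0, 3.8, -7.0]
gripper_width: 0.0296
```

```bash
python3 sw.py
python3 - <<'E'
from h import *
cv2.imwrite('pics/scene20.png',manip.capture('scene')[:,:,::-1]);crop('pics/scene20.png','pics/s20.png',250,150,390,260,5.7)
# refine circle from lifted+open knob points with r fixed free
from scipy.optimize import least_squares
p=np.array([[.612,-.2441],[.5868,-.2637],[.5776,-.2743],[.5692,-.2850],[.5654,-.2910],manip.get_state()['ee_pos'][:2]])
f=least_squares(lambda c:np.hypot(*(p-c).T)-.135,[.68,-.36]);c=f.x;print(c,f.fun)
d=p-c;a=np.arctan2(d[:,1],d[:,0]);print(a-a[0])
E
```

```text
t26.40 pos [ 0.5629 -0.2955  0.0841] x [-0.     0.002 -1.   ] zyaw 61.81 F [ 3.01  3.81 -7.01] M [ 1.09 -0.87 -0.05] w 0.0296 j [ 0.88  0.48 -0.61  1.63  0.3   1.12  1.28]
tool F [ 7.01478498 -0.86165533  4.7700204 ]
r,th 0.13427729118675874 0.5356185015359611
[ 0.68162047 -0.35985341] [ 7.72433838e-05  4.22143437e-05 -3.16504369e-04  6.07082127e-05
  8.51196403e-05  5.82718662e-05]
[0.         0.2369299  0.34101662 0.44188148 0.49446707 0.53260183]
```

View pics/s20.png

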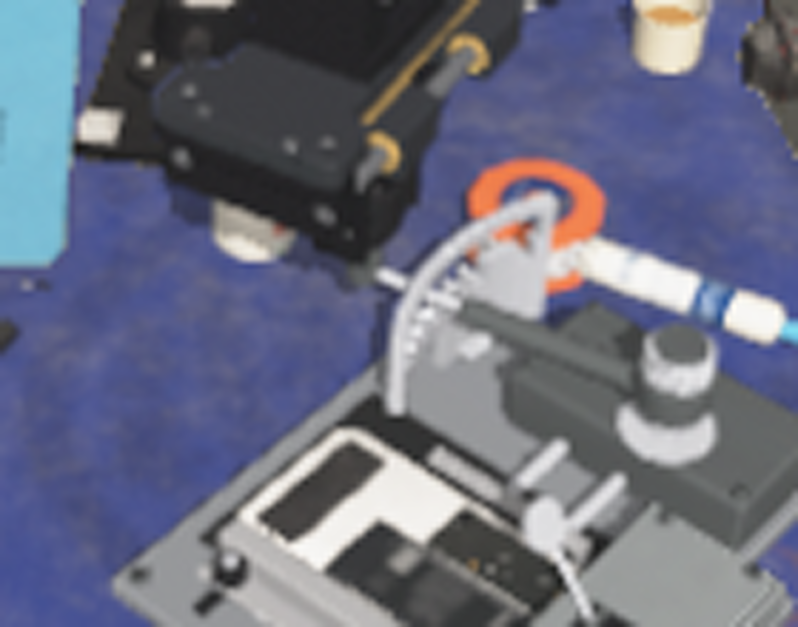

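>>> {"api": "play_rows", "payload": {
  "targets": "0 0 -0.0008 -0.3 0 0 0; 0 0 0 0 0 0 0; 0.004 0 0 0 0 0 0; 0.004 0 0 0 0 0 0; 0.003 0 0 0 0 0 0; 0.002 0 0 0 0 0 0; 0 0 0 0 0 0 0; 0 0 0 0 0 0 0"
}}

```text
clock: 27.45
ee_pos: [0.5624, -0.2958, 0.0717]
tcp_rot: [0.606, -0.364, 0.606, 0.366]
wrist_force: [0.0, 6.4, -0.5]
gripper_width: 0.0295
```

```bash
python3 sw.py
```

```text
t27.45 pos [ 0.5624 -0.2958  0.0717] x [-0.001  0.002 -1.   ] zyaw 62.12 F [ 0.02  6.36 -0.49] M [ 1.56 -0.18  0.04] w 0.0295 j [ 0.88  0.5  -0.61  1.64  0.31  1.1   1.28]
tool F [0.50165899 2.95835906 5.63023197]
r,th 0.13452756715816794 0.5389068091845148
```

>>> {"api": "play_rows", "payload": {
  "targets": "0 0 0.001 0 0 0 0; 0 0 0 0 0 0 60; 0 0 0 0 0 0 75; 0 0 0 0 0 0 75; 0 0 0 0 0 0 75; 0 0 0 0 0 0 75; 0 0 0 0 0 0 75; 0 0 0 0 0 0 75"
}}

```text
clock: 28.45
ee_pos: [0.5629, -0.2967, 0.0712]
tcp_rot: [0.606, -0.364, 0.606, 0.364]
wrist_force: [-0.2, -0.7, 0.3]
gripper_width: 0.0655
```

>>> {"api": "play_rows", "payload": {
  "targets": "-0.01 0 0 0 0 0 75; -0.02 0 0 0 0 0 75; -0.03 0 0 0 0 0 75; -0.03 0 0 0 0 0 75; -0.03 0 0 0 0 0 75; -0.03 0 0 0 0 0 75; 0 0 0 0 0 0 75; 0 0 0 0 0 0 75"
}}

```text
clock: 29.45
ee_pos: [0.5628, -0.2967, 0.2217]
tcp_rot: [0.606, -0.365, 0.606, 0.364]
wrist_force: [0.2, 0.1, -0.7]
gripper_width: 0.0651
```

```bash
python3 -c "
from h import *
st()
for n in('scene','top'): cv2.imwrite(f'pics/{n}21.png',manip.capture(n)[:,:,::-1])
crop('pics/scene21.png','pics/s21.png',240,140,400,265,5)
crop('pics/top21.png','pics/t21.png',180,90,390,250,3.8)"
```

```text
t29.45 pos [ 0.5628 -0.2967  0.2217] x [ 0. -0. -1.] zyaw 62.04 F [ 0.19  0.06 -0.7 ] M [ 0.   -0.11 -0.03] w 0.0651 j [ 0.91  0.38 -0.64  1.47  0.23  1.37  1.33]
```

View pics/s21.png

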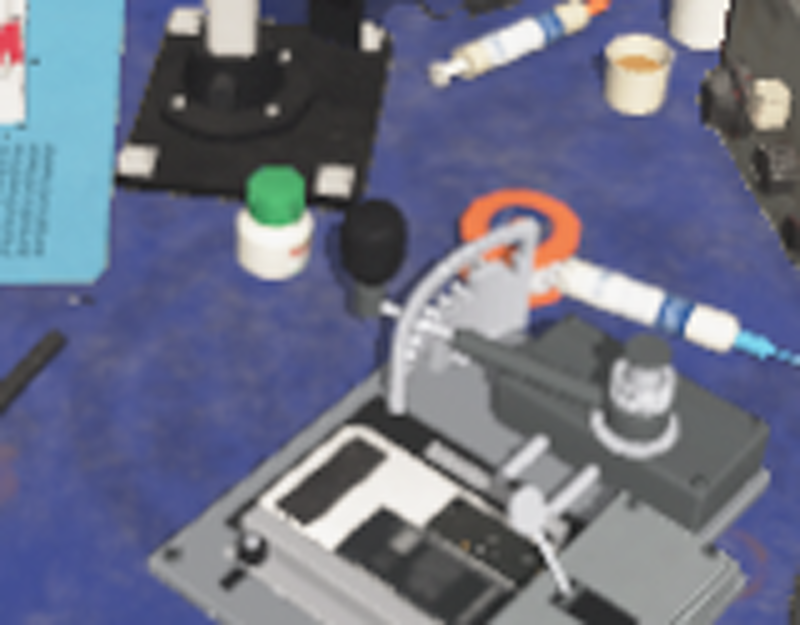

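View pics/t21.png

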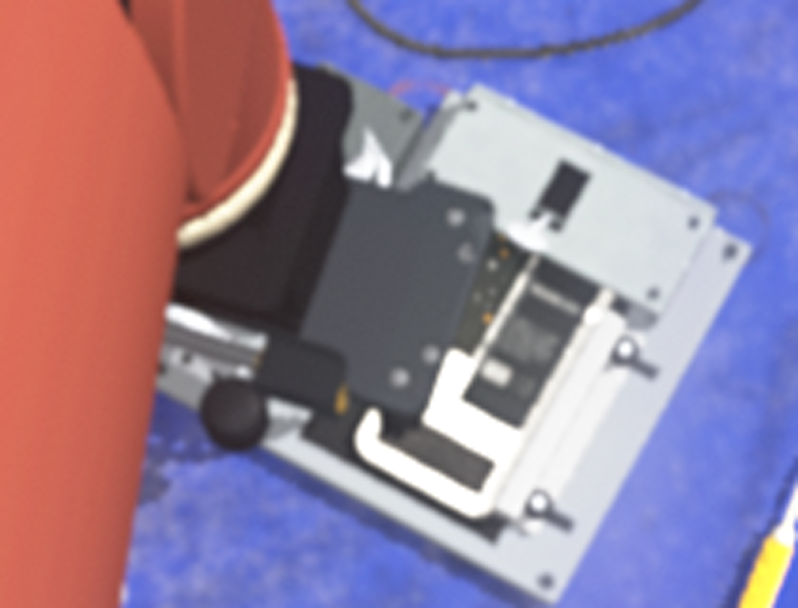

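Run:
```python
from h import *
im=cv2.imread("pics/scene21.png").astype(int); m=(im.max(2)<60).astype(np.uint8); k=0*m; k[176:202,305:325]=m[176:202,305:325]
n,l,s,c=cv2.connectedComponentsWithStats(k); i=1+np.argmax(s[1:,4]); print(s[i],c[i])
p0=onz("scene",[(335.26,174.67)],.085)[0];p=onz("scene",[c[i]],.085)[0];print(p0,p)
C=[.6816,-.3599]
for q in(p0,p): print(np.hypot(*(q[:2]-C)),np.arctan2(q[1]-C[1],q[0]-C[0]))
```

```text
[305 176  16  21 197] [313.42639594 187.15228426]
[ 0.61324508 -0.24331649  0.085     ] [ 0.56287615 -0.29073933  0.085     ]
0.13514477569460373 2.1010942393321144
0.1373992371245709 2.6141148299557613
```

```bash
python3 -c "
from workcell import manip
print(manip.finish_job())"
```

```text
the job is handed in; nothing more can be done
None
```

The phone is home and clamped, with the lever dropped in what I read as the 0.54 rad notch, and I handed the job in at about 29.6 s of the 72 s.

- **Phone home:** I nudged it along the bed with the plain end of the brush handle until it met the stop. There the push force rose to about 5 N and the trip flag leaned over. The flag was still leaning in the last pictures. I did not turn its lean into an angle.
- **Brush:** it went back to where it first lay on the worktop, clear of the jig.
- **Clamp:** I lifted the knob 13 mm and swung it in steps. The sideways force at the knob was about 0 N at 0.44 rad and 4 to 5 N at 0.50 rad, so the first grip falls at the 0.54 notch. After lowering, the tool read 0.539 rad of swing. The lift force was gone and the tool was back at the height where it first held the knob.
- **At hand-in:** the gripper was open and about 150 mm above the knob.

**Weaker check:** a rough estimate of the swing from the last scene picture gave 0.51 rad. Its dark patch was cut off at the edge of the search window, so I relied on the tool position, the forces and the height.

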